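# Load and hook up the decontamination chamber

## Task

Decontaminate the used test cassettes (white with an orange end): raise the chamber's sash fully, lay every used cassette flat in the pulled-out tray, side by side, push the tray fully in by its handle and lower the sash fully shut. Then push the vapour coupling fully home onto the grooved adaptor with its cam arms up, and swing the two cam arms fully down one after the other. Do not knock over the two loose vials standing about, and never run the tray under a sash that is down or lower the sash onto the tray.

Things in the scene. Friction and masses are not known exactly. Their poses are not given: they have to be found in the camera images.
- cassette0_mid (a point): centre of a used test cassette (it may be absent: then None): white plastic bar 72 x 22 x 8 mm (x, y, z) with an orange end at its -x end, lying flat on the table, long axis x, top z; this point is 4 mm above its underside. 20 g. Grasp it across its 22 mm width.
- cassette1_mid (a point): centre of a used test cassette (it may be absent: then None): white plastic bar 72 x 22 x 8 mm (x, y, z) with an orange end at its -x end, lying flat on the table, long axis x, top z; this point is 4 mm above its underside. 20 g. Grasp it across its 22 mm width.
- cassette2_mid (a point): centre of a used test cassette (it may be absent: then None): white plastic bar 72 x 22 x 8 mm (x, y, z) with an orange end at its -x end, lying flat on the table, long axis x, top z; this point is 4 mm above its underside. 20 g. Grasp it across its 22 mm width.
- chamber: white decontamination chamber, fixed, clear roof 136 mm above the table; origin on the table under the middle of the sash; x points into it, y along the sash, z up. Two aluminium sash guides at y = +-128 mm stand 292 mm tall; outer walls at y = +-135 mm; depth 155 mm behind the sash.
- sash (a joint): clear sliding sash of the chamber, m: 0 = shut (down), 0.100 = fully raised, its lower edge then 126 mm above the table. Moves straight up; stays where it is left; about 10 N to raise, 3 N to lower. Starts at 0 to 0.015.
- sash_handle (a point): middle of the blue handle ridge on top of the sash, 14 mm thick (x), 90 mm long (y); its top is 15 mm above this point, the sash's top rail 17 mm below it. Pinch it from above across its thickness. Axes as the chamber's. 182 mm above the table when the sash is shut.
- tray (a joint): steel tray of the chamber, m: 0 = pulled out, wholly in front of the sash; 0.140 = fully in on its stop, wholly behind the sash but for the handle and its flat tongue, over which the sash shuts. Slides along the chamber's +x, about 2 N, stays where left. Starts at 0 to 0.01.
- tray_floor (a point): middle of the tray's inner floor, 14.5 mm above the table; axes as the chamber's. Inside the tray measures 92 mm (x) by 200 mm (y); its rim stands 14 mm above the floor. Moves with the tray.
- tray_handle (a point): middle of the tray's blue upright handle plate, 12 mm thick (x), 44 mm wide (y); top 18 mm above this point, underside 12 mm above the table. 65 mm in front of the tray's front wall, joined by a flat tongue 22 mm wide; 60 mm in front of the sash when the tray is fully in. Push it along +x from its robot side.
- adaptor_top (a point): centre of the upright brass grooved adaptor's top rim, 130 mm above the table, beside the chamber at (-30, -300) mm in its frame, on a 36 mm steel stand. Lip 36 mm across, 10.5 mm tall, 4 mm chamfer; groove below it. A red valve poppet stands 8 mm proud: the coupling lands on it and needs about 6 N beyond its weight to go the last 8 mm; it then stays down.
- coupling_grip (a point): middle of the stem of the loose aluminium cam coupling (0.3 kg), standing mouth down, 88 mm tall; this point is on its axis, 66 mm above its mouth. Stem 22 mm across from 46 to 82 mm above the mouth, black rim 28 mm across above it; body below 52 mm across. z up its axis; cam arms at its +y and -y sides, tips 85 mm from the axis when open. Bore 40 mm across, 38 mm deep.
- coupling_seat (a point): inner end of the coupling's bore, on its axis, 38 mm above its mouth (28 mm below coupling_grip). Fully home it meets adaptor_top; resting on the unpushed poppet it is 8 mm above it. The coupling may be turned any way about the upright axis.
- cam_left (a joint): red cam arm on the coupling's +y side, 64 x 12 x 7 mm, pivoting about the coupling's x axis at (0, +27, -44) mm from coupling_grip. rad: 0 = open, pointing out and 25 deg up; grows as it swings outward and down; 1.48 = fully down on its stop, 60 deg below level. Starts at 0 to 0.15; about 0.1 N m, stays where left. Press its upper/outer face. Goes down only when the coupling is fully home.
- cam_right (a joint): red cam arm on the coupling's -y side, 64 x 12 x 7 mm, pivoting about the coupling's x axis at (0, -27, -44) mm from coupling_grip. rad: 0 = open, pointing out and 25 deg up; grows as it swings outward and down; 1.48 = fully down on its stop, 60 deg below level. Starts at 0 to 0.15; about 0.1 N m, stays where left. Press its upper/outer face. Goes down only when the coupling is fully home.
- vial_a_mid (a point): middle of a loose glass vial standing on the table, 26 mm across, 46 mm tall with its blue cap; a bystander, not to be knocked over.
- vial_b_mid (a point): middle of a loose glass vial standing on the table, 26 mm across, 46 mm tall with its blue cap; a bystander, not to be knocked over.
- coupling: the same coupling; origin at the centre of its mouth (underside), 66 mm below coupling_grip, z up its axis.
Not all that is in view belongs to the job. What is shaped like the part that bears cassette0_mid but red is not meant.

How it is judged:
By the outcome, as a careful person would: the job done as asked, in the order asked, and still so for the second after the job is handed in, with the robot touching nothing.
Of cassette0, cassette1, cassette2 only 2 to 3 are there at a start; the rules pass over those that are not, and their reading is None.
At some moment in a run one of cassette0, cassette1, cassette2, coupling may be knocked a few centimetres aside while the robot is not near it.
It also fails if it takes over 210 s, if anything falls off the work surface, if the arm or the gripper's body presses on something with over 40 N, if the wrist force passes 120 N, or if a joint passes its speed limit or range.

## Robot

A 6-joint arm with a two-finger parallel gripper is mounted at the origin on the work surface. World frame = base frame: x ahead of the robot, y to its left, z up, the work surface at z = 0. Lengths are in m, angles in rad, forces in N, time in s.
With the tool pointing down it reaches from about 0.275 to 0.75 m from the base axis. Payload 10.2 kg.
Tool frame: the origin (TCP) lies at the very end of the fingers, on their centre line; the grasp point (between the pads) lies 19 mm behind it (grasp_offset is the distance from the TCP to the grasp point, in m); z points along the fingers, y is the direction in which the jaws open and shut (so a half turn about z gives the same grasp; the last joint's range is limited). The gripper opens to 88 mm and grips with 3 to 60 N. Pads are 18 mm wide; open, the fingers measure 123 mm over their backs; the gripper's body (75 mm by 187 mm) begins 45 mm behind the grasp point.
Start: joints at [0.949, 0.313, 1.498, -0, 1.331, -0.223], TCP at [0.204, 0.484, 0.239] pointing down, gripper open.
Joint ranges: [-2.94, 2.94], [-0.97, 2.17], [0.19, 2.56], [-1.23, 4.37], [0.02, 3.11], [-2.88, 2.88]. Speed limits (rad/s): [2.39, 2.39, 3.01, 3.14, 3.14, 3.14].

## Interface

Orientations are given as a 3x3 rotation matrix whose columns are the frame's x, y, z axes.
In Python, from bench import * gives the robot as it stands.
- The arm moves only by the shell command python3 -m pendant 'ROWS' [FORCE]. ROWS is JSON, a list of rows, each a list of 3 entries, a list of its own where there are three numbers: the opening, from -1 (shut) to 1 (fully open), then the shift along the tool's x, y, z in mm, then the turn about the tool's z in degrees. A call has 1 to 8 rows; each row is the pose to reach, as a shift and turn from the pose commanded when the call began, along the tool's axes at that moment; what a row does not reach only later rows make up. A row lasts 1/12 s, in which the tool goes at most 41.7 mm and 7.16 degrees, less where a joint would pass 70% of its speed; a pose out of reach is approached as far as the arm can. A call with a gripper value outside its range is refused whole. The fingers move at their own pace and stop on an object; FORCE is the grip in N (left out, the last holds). Time passes only in rows, so rows that repeat a pose let the fingers close. It gives the time, the measured TCP pose, the force and the opening at its end, in the units of the state.
- read_state(): the state, without advancing time (a new reading comes with each control period).
- read_camera(name): name is "scene" or "top"; returns a dict with "color" (400x640x3 uint8, red, green, blue), "fx", "fy", "cx", "cy" (pixels), "k1" (the pictures are not rectified: a ray, as slopes to the right and down, at radius r is drawn at 1 + k1 r^2 times it, then the intrinsics apply), "R" (3x3) and "t" (3): a world point X has camera coordinates R X + t. Camera axes: x right, y down, z forward; pixel columns grow to the right and rows downward; lengths in m; the calibration is good to about 2 mm. A picture is of the moment at which its call begins. There is no depth.
- finish_job(): hands the job in, once; it reports no verdict.
The state is a dict: "clock": time; "joint_pos": joint angles; "qd": joint speeds; "tau": joint torques, N m; "tcp_pos": TCP position; "ee_rot": TCP orientation; "wrist_force": force on the tool from outside, world axes, zero at the start; "torque": the same for the moment, N m; "opening": finger opening in m.
Only numpy, scipy, OpenCV 4.12 (cv2) and the standard library are available. Lean on these libraries where they do the work, as an engineer would, in place of code of your own. Each camera call takes 0.05 s, during which the arm holds its last target.

## Working session

There is one attempt and no reset: what is moved stays moved. The work goes in short steps, Python scripts to look and compute and a shell command to move; the robot and the scene stay as the last step left them, time stands still between calls to the robot, and variables do not carry over. Pictures are saved under pics/ and viewed, and the job is handed in when it is done.

```bash
ls; mkdir -p pics
python3 - <<'E'
from bench import *
import cv2
s=read_state();print(s)
for n in("scene","top"):
    c=read_camera(n);cv2.imwrite(f"pics/{n}0.png",c["color"][:,:,::-1])
    print(n,{k:c[k] for k in c if k!="color"})
E
```

```text
pics
{'clock': 0.0, 'joint_pos': array([ 9.48589432e-01,  3.13467633e-01,  1.49847204e+00, -5.26335207e-05,
        1.33097668e+00, -2.23414147e-01]), 'qd': array([-1.53917542e-03,  7.65520024e-04,  5.44643684e-04, -2.30238092e-05,
        3.97752377e-04, -1.10962622e-03]), 'tau': array([ 7.65488712e-04, -4.02207291e+01, -2.52267909e+01,  6.94274856e-02,
        3.52914515e-02, -1.22527340e-04]), 'tcp_pos': array([0.20373706, 0.48357658, 0.23813888]), 'ee_rot': array([[-9.21535227e-01,  3.88294079e-01, -7.29944682e-04],
       [ 3.88294689e-01,  9.21534596e-01, -1.10542718e-03],
       [ 2.43438448e-04, -1.30212373e-03, -9.99999123e-01]]), 'wrist_force': array([ 0.17939234, -0.14884949,  0.28945193]), 'torque': array([-0.00565283,  0.02371866, -0.00502797]), 'opening': 0.08811659977183581}
scene {'fx': 517.0288673307986, 'fy': 517.0288673307986, 'cx': 316.8491266282827, 'cy': 200.1708980102345, 'k1': -0.0566133584638126, 'R': array([[-0.10719124,  0.9941945 ,  0.00934493],
       [ 0.7757707 ,  0.08951265, -0.62463374],
       [-0.62184392, -0.05970574, -0.78086194]]), 't': array([ 0.06022019, -0.33510406,  1.6297309 ])}
top {'fx': 439.2723767278438, 'fy': 439.2723767278438, 'cx': 321.78142859339044, 'cy': 197.98594190678384, 'k1': -0.1009217607416312, 'R': array([[-0.02069339, -0.99978495,  0.00135832],
       [-0.99245851,  0.02037752, -0.1208754 ],
       [ 0.12082173, -0.0038494 , -0.99266676]]), 't': array([-0.01200019,  0.54005448,  1.17083766])}
```

View pics/scene0.png

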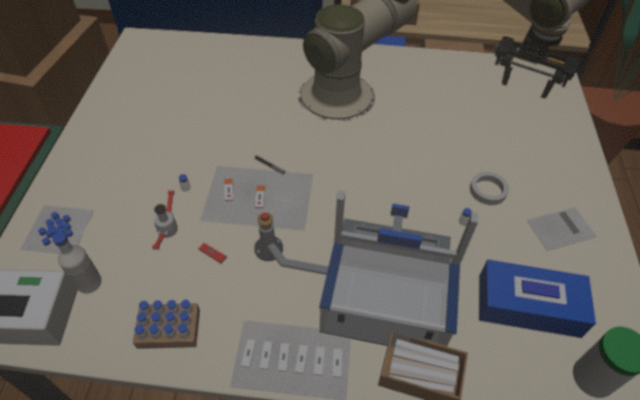

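View pics/top0.png

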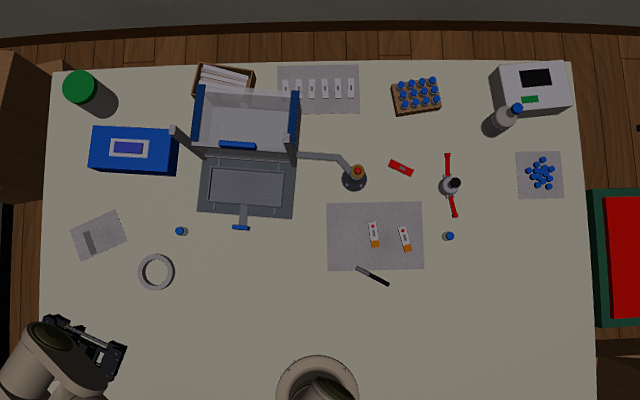

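The top view shows two orange-ended cassettes at about (374,234) and (404,239), a red decoy at (400,167), the coupling at (451,186), the adaptor at (355,175) and vials at (180,231) and (449,236). The chamber is around (245,150) with its tray out in front. Next I'll enlarge these for measurement.

```bash
cat > h.py <<'E'
import numpy as np, cv2
from bench import *
def K(c): return np.array([[c["fx"],0,c["cx"]],[0,c["fy"],c["cy"]],[0,0,1]]), np.array([c["k1"],0,0,0.])
def proj(c,P):
    k,d=K(c); return cv2.projectPoints(np.atleast_2d(np.array(P,float)),cv2.Rodrigues(c["R"])[0],c["t"],k,d)[0][:,0]
def back(c,uv,z):
    k,d=K(c); n=cv2.undistortPoints(np.array(uv,float).reshape(-1,1,2),k,d)[:,0]
    r=np.c_[n,np.ones(len(n))]@c["R"]; o=-c["R"].T@c["t"]
    return o+r*((np.atleast_1d(z)-o[2])/r[:,2])[:,None]
def crop(c,x0,y0,w,h,s,fn,pts=None):
    im=cv2.resize(c["color"][y0:y0+h,x0:x0+w,::-1],None,fx=s,fy=s,interpolation=cv2.INTER_CUBIC)
    im=np.clip(im.astype(float)*1.5,0,255).astype(np.uint8)
    if pts is not None:
        for p in proj(c,pts):
            q=((p-[x0,y0]+.5)*s).astype(int); cv2.circle(im,tuple(int(v) for v in q),2,(0,255,0),-1)
    for g in range(0,w,20): cv2.putText(im,str(x0+g),(g*s,8),0,.3,(0,255,255),1); cv2.line(im,(g*s,9),(g*s,13),(0,255,255),1)
    for g in range(0,h,20): cv2.putText(im,str(y0+g),(0,g*s+4),0,.3,(0,255,255),1)
    cv2.imwrite(fn,im)
E
python3 - <<'E'
from h import *
c=read_camera("top")
crop(c,320,130,150,150,5,"pics/a.png" ) if 0 else crop(c,320,140,150,110,5,"pics/a.png")
crop(c,165,75,150,115,5,"pics/b.png")
crop(c,165,140,150,110,5,"pics/b2.png")
c=read_camera("scene")
crop(c,140,160,160,110,5,"pics/c.png")
crop(c,310,180,170,120,4,"pics/d.png")
E
```

```text
(no output)
```

View pics/a.png

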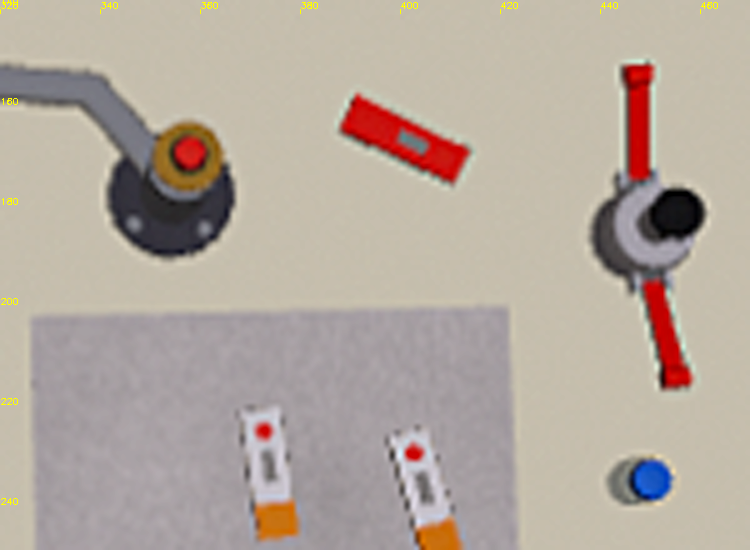

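View pics/b.png

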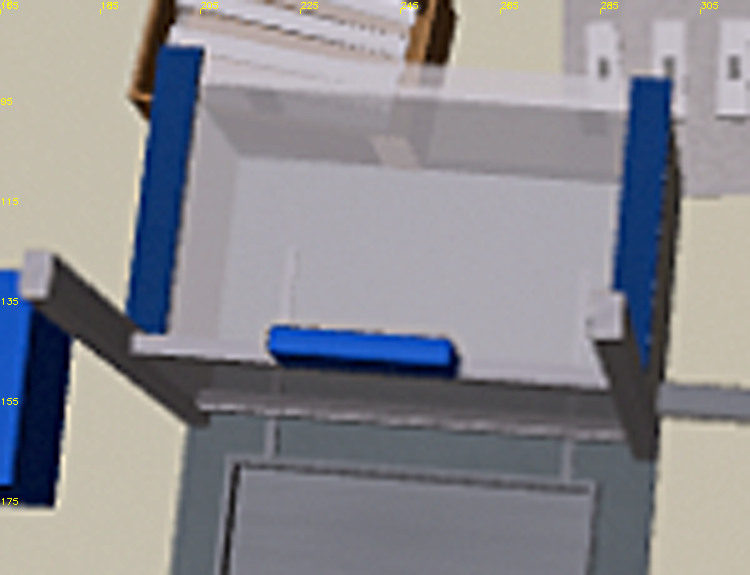

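View pics/b2.png

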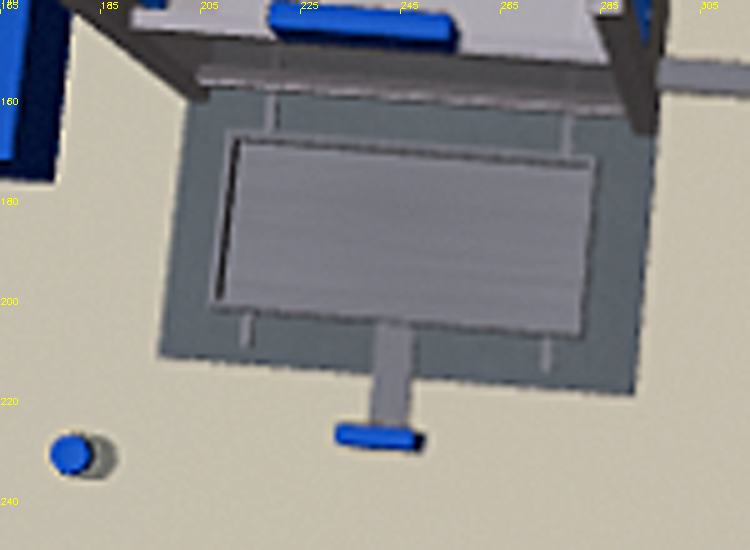

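View pics/c.png

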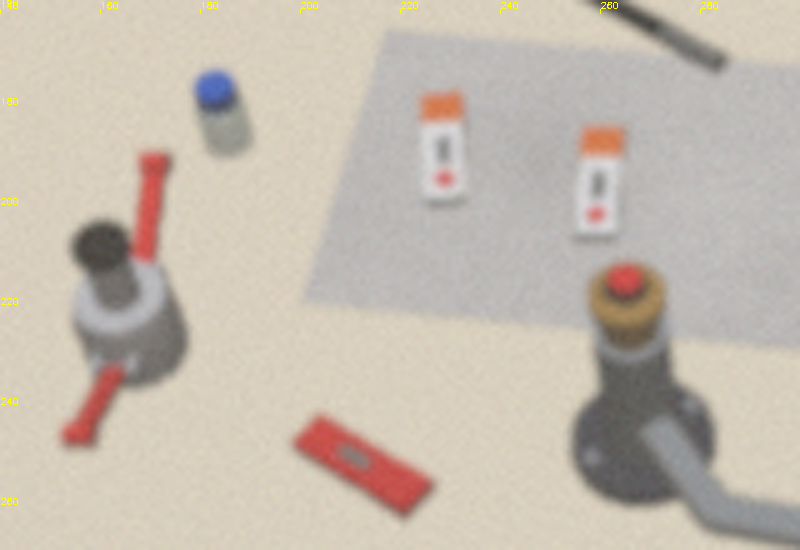

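View pics/d.png

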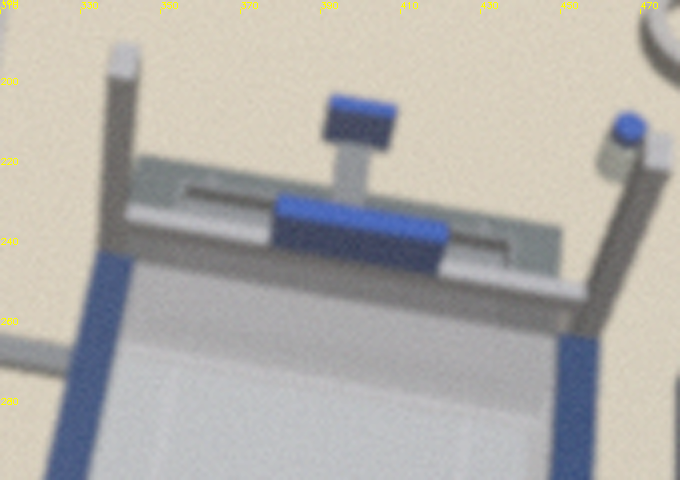

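```bash
cat > fit.py <<'E'
from h import *
from scipy.optimize import least_squares
T=read_camera("top");S=read_camera("scene")
def ct(x,y,o,s): return [o[0]+x/s-.5,o[1]+y/s-.5]
oA=(320,140);oB=(165,75);oB2=(165,140);oC=(140,160);oD=(310,180)
obs=[(T,ct(35,277,oB,5),'gL'),(T,ct(608,313,oB,5),'gR'),(S,ct(657,150,oD,4),'gL'),(S,ct(124,63,oD,4),'gR'),
(T,ct(187,157,oA,5),'ad'),(S,ct(626,300,oC,5),'ad'),(T,ct(361,346,oB,5),'sh'),(S,ct(362,219,oD,4),'sh'),
(T,ct(378,436,oB2,5),'th'),(S,ct(364,107,oD,4),'th'),(T,ct(404,232,oB2,5),'tr')]
def model(p,k):
    x,y,a,s,th,tr,hz=p
    L={'gL':(0,.128,.292),'gR':(0,-.128,.292),'ad':(-.03,-.3,.13),'sh':(0,0,.197+s),'th':(th,0,hz),'tr':(tr,0,.0285)}[k]
    return [x+np.cos(a)*L[0]-np.sin(a)*L[1],y+np.sin(a)*L[0]+np.cos(a)*L[1],L[2]]
f=lambda p:np.concatenate([proj(c,model(p,k))[0]-uv for c,uv,k in obs])
r=least_squares(f,[.6,.2,0,.01,-.2,-.08,.048])
print(r.x.round(4),np.degrees(r.x[2]));print(f(r.x).reshape(-1,2).round(1))
for k in ('ad','sh','th','tr'): print(k,np.round(model(r.x,k),4))
# others
top=lambda pts,o,s,z:back(T,[ct(*q,o,s) for q in pts],z).round(4)
sc=lambda pts,z:back(S,[ct(*q,oC,5) for q in pts],z).round(4)
print("cass top A ends",top([(263,410),(277,522)],oA,5,.008),sc([(598,232),(603,128)],.008))
print("cass top B ends",top([(408,433),(443,537)],oA,5,.008),sc([(443,195),(443,96)],.008))
print("coupling rim",top([(677,212)],oA,5,.088),sc([(102,246)],.088))
print("cam pivots",top([(637,178),(652,282)],oA,5,.03)," tips",top([(638,70),(677,382)],oA,5,.056))
print("vials",top([(652,480)],oA,5,.046),top([(72,455)],oB2,5,.046))
E
python3 fit.py
```

```text
[ 0.6577  0.1804 -0.0943 -0.0033 -0.1938 -0.0798  0.0453] -5.405624301451739
[[ 0.2 -1.1]
 [ 0.1 -0.8]
 [ 1.2 -1.1]
 [ 0.4 -1.2]
 [ 0.8 -1.7]
 [-0.1 -2.2]
 [ 0.1 -0.4]
 [ 0.2  0.2]
 [ 0.1 -0. ]
 [-0.5 -0.1]
 [-0.1 -0. ]]
ad [ 0.5996 -0.1154  0.13  ]
sh [0.6577 0.1804 0.1937]
th [0.4647 0.1987 0.0453]
tr [0.5783 0.1879 0.0285]
cass top A ends [[ 0.4739 -0.1619  0.008 ]
 [ 0.4116 -0.1676  0.008 ]] [[ 0.4759 -0.1597  0.008 ]
 [ 0.406  -0.1695  0.008 ]]
cass top B ends [[ 0.4593 -0.2425  0.008 ]
 [ 0.4011 -0.2598  0.008 ]] [[ 0.461  -0.2447  0.008 ]
 [ 0.3936 -0.2594  0.008 ]]
coupling rim [[ 0.5687 -0.3767  0.088 ]] [[ 0.5725 -0.3765  0.088 ]]
cam pivots [[ 0.5972 -0.3734  0.03  ]
 [ 0.5386 -0.3785  0.03  ]]  tips [[ 0.6529 -0.3698  0.056 ]
 [ 0.4808 -0.3814  0.056 ]]
vials [[ 0.4286 -0.3679  0.046 ]] [[0.4571 0.3666 0.046 ]]
```

```bash
cat >> h.py <<'E'
def to(x,y,z,yaw,st=None):
    "yaw: world angle (deg) of tool y"
    s=st or read_state(); R=s["ee_rot"]; d=R.T@(np.array([x,y,z])-s["tcp_pos"])*1000
    cur=np.degrees(np.arctan2(R[1,1],R[0,1])); w=(yaw-cur+90)%180-90
    print("shift",d.round(1),"turn",round(-w,1),"| tcp",s["tcp_pos"].round(4),"yaw",round(cur,1),"F",s["wrist_force"].round(1),"op",round(s["opening"],4),"t",round(s["clock"],2),"q6",round(s["joint_pos"][5],2))
E
python3 -c "
from h import *
to(.657,.180,.33,-5.4)
T=read_camera('top');S=read_camera('scene')
from scipy.optimize import least_squares
# triangulate adaptor, coupling rim
for n,a,b in (('ad rim',(356.9,170.9),(264.7,219.5)),('poppet',(357.5,169.9),(264.7,215.5)),('coup rim',(454.9,181.9),(159.9,208.7))):
    f=lambda p:np.r_[proj(T,p)[0]-a,proj(S,p)[0]-b]
    r=least_squares(f,[.6,-.2,.1]);print(n,r.x.round(4),r.fun.round(2))
"
```

```text
shift [-535.5 -104.   -91.4] turn 72.6 | tcp [0.2038 0.4837 0.2386] yaw 67.2 F [-0.9 -0.4 -0.9] op 0.0883 t 0.3 q6 -0.22
ad rim [ 0.5975 -0.1154  0.1187] [ 0.43 -0.06  0.38  0.03]
poppet [ 0.5972 -0.115   0.1336] [ 0.15 -0.02  0.13  0.01]
coup rim [ 0.5694 -0.3783  0.0837] [ 0.07 -0.02  0.06  0.01]
```

```bash
python3 -m pendant '[[1,[0,0,-100],0],[1,[0,0,-100],0],[1,[0,0,-100],0],[1,[-535,-104,-100],72],[1,[-535,-104,-100],72],[1,[-535,-104,-100],72],[1,[-535,-104,-100],72],[1,[-535,-104,-100],72]]' 40
python3 -c "
from h import *
to(.657,.180,.33,-5.4)"
```

```text
clock: 1.07
tcp_pos: [0.3782, 0.3663, 0.3389]
ee_rot: [[-0.515, 0.857, 0.0], [0.857, 0.515, 0.0], [0.0, 0.0, -1.0]]
wrist_force: [0.9, 2.2, 0.7]
opening: 0.0883
shift [-303.3  143.     8.9] turn 36.4 | tcp [0.3782 0.3663 0.3389] yaw 31.0 F [0.9 2.2 0.7] op 0.0883 t 1.07 q6 0.01
```

```bash
python3 -m pendant '[[1,[-303,143,0],36],[1,[-303,143,0],36],[1,[-303,143,0],36],[1,[-303,143,0],36],[1,[-303,143,0],36],[1,[-303,143,0],36],[1,[-303,143,0],36],[1,[-303,143,0],36]]'
python3 -m pendant '[[1,[0,0,0],0],[1,[0,0,0],0]]'
python3 -c "
from h import *
to(.657,.180,.23,-5.4)
for n in ('top','scene'):
  c=read_camera(n); cv2.imwrite(f'pics/e_{n}.png',c['color'][:,:,::-1])
"
```

```text
clock: 1.73
tcp_pos: [0.6565, 0.1828, 0.3387]
ee_rot: [[0.081, 0.997, 0.0], [0.997, -0.081, 0.0], [0.0, 0.0, -1.0]]
wrist_force: [0.4, 1.2, 0.7]
opening: 0.0882
clock: 1.9
tcp_pos: [0.6565, 0.1828, 0.3365]
ee_rot: [[0.084, 0.996, -0.003], [0.996, -0.084, -0.0], [-0.0, -0.003, -1.0]]
wrist_force: [-0.5, 0.5, 0.7]
opening: 0.088
shift [ -2.7   1.1 106.5] turn 0.6 | tcp [0.6565 0.1828 0.3365] yaw -4.8 F [-0.5  0.5  0.7] op 0.088 t 1.9 q6 0.18
```

View pics/e_scene.png

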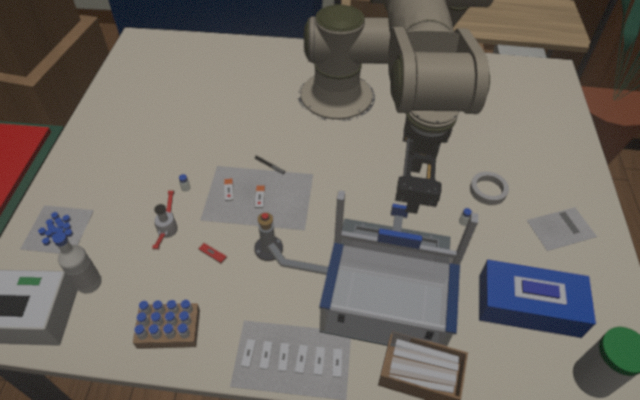

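View pics/e_top.png

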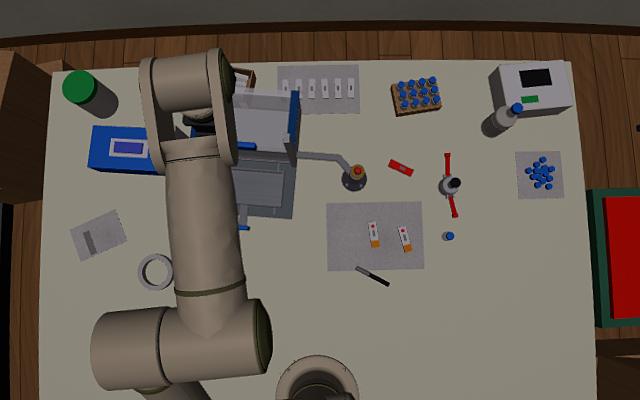

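```bash
python3 -c "
from h import *
c=read_camera('scene');print(proj(c,[[.6565,.183,.336],[.6565,.183,.28]]),proj(read_camera('top'),[[.6565,.183,.336]]))
crop(c,360,120,130,130,5,'pics/e2.png',[[.6565,.183,.336],[.657,.1804,.197]])
"
```

```text
[[412.0466052  189.66391563]
 [407.59455405 208.32574319]] [[222.76612678 127.38248634]]
```

View pics/e2.png

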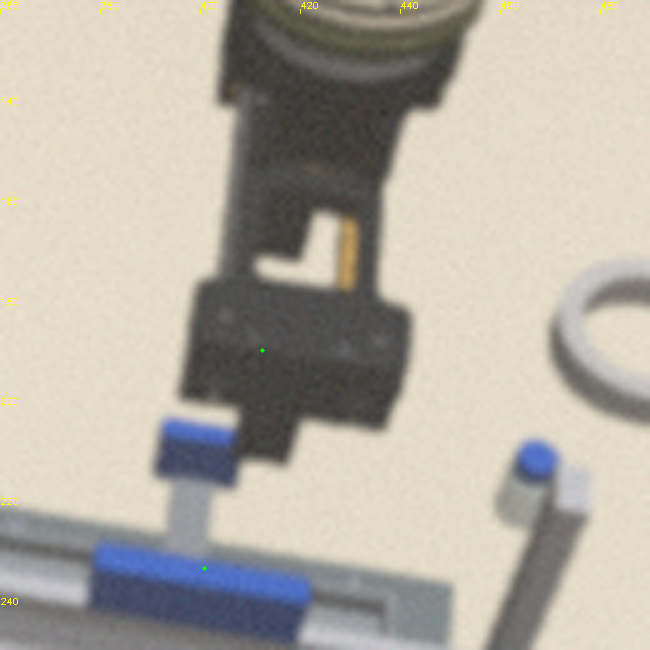

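```bash
python3 -m pendant '[[1,[-3,1,30],0.6],[1,[-3,1,60],0.6],[1,[-3,1,90],0.6],[1,[-3,1,110],0.6],[1,[-3,1,130],0.6],[1,[-3,1,145],0.6],[1,[-3,1,155],0.6],[1,[-3,1,162],0.6]]'
python3 -m pendant '[[-1,[0,0,0],0],[-1,[0,0,0],0],[-1,[0,0,0],0],[-1,[0,0,0],0],[-1,[0,0,0],0],[-1,[0,0,0],0],[-1,[0,0,0],0],[-1,[0,0,0],0]]' 40
python3 -c "
from h import *
to(.657,.180,.172,-5.4)"
```

```text
clock: 2.77
tcp_pos: [0.6552, 0.182, 0.1766]
ee_rot: [[0.091, 0.996, -0.0], [0.996, -0.091, 0.0], [0.0, -0.0, -1.0]]
wrist_force: [-0.3, -0.0, 0.3]
opening: 0.0882
clock: 3.43
tcp_pos: [0.656, 0.1812, 0.1768]
ee_rot: [[0.092, 0.996, 0.0], [0.996, -0.092, 0.0], [0.0, 0.0, -1.0]]
wrist_force: [-0.3, 0.5, -0.0]
opening: 0.037
shift [-1.1  1.1  4.8] turn 0.1 | tcp [0.656  0.1812 0.1768] yaw -5.3 F [-0.3  0.5 -0. ] op 0.037 t 3.43 q6 0.19
```

Still closing, so I'll give it more time.

```bash
python3 -m pendant '[[-1,[0,0,0],0],[-1,[0,0,0],0],[-1,[0,0,0],0],[-1,[0,0,0],0],[-1,[0,0,0],0],[-1,[0,0,0],0],[-1,[0,0,0],0],[-1,[0,0,0],0]]' 50
python3 -c "
from h import *
to(.657,.180,.172,-5.4)"
```

```text
clock: 4.1
tcp_pos: [0.6565, 0.1812, 0.1768]
ee_rot: [[0.092, 0.996, 0.002], [0.996, -0.092, 0.0], [0.0, 0.001, -1.0]]
wrist_force: [5.3, 0.0, -1.4]
opening: 0.0135
shift [-1.1  0.6  4.8] turn 0.1 | tcp [0.6565 0.1812 0.1768] yaw -5.3 F [ 5.3  0.  -1.4] op 0.0135 t 4.1 q6 0.19
```

```bash
python3 -m pendant '[[-1,[0,0,-8],0],[-1,[0,0,-20],0],[-1,[0,0,-34],0],[-1,[0,0,-48],0],[-1,[0,0,-60],0],[-1,[0,0,-70],0],[-1,[0,0,-78],0],[-1,[0,0,-80],0]]'
python3 -m pendant '[[-1,[0,0,-4],0],[-1,[0,0,-8],0],[-1,[0,0,-12],0],[-1,[0,0,-15],0],[-1,[0,0,-17],0],[-1,[0,0,-18],0],[-1,[0,0,-18],0]]'
python3 -c "
from h import *
to(.657,.180,.277,-5.4)"
```

```text
clock: 4.77
tcp_pos: [0.6564, 0.1812, 0.2563]
ee_rot: [[0.092, 0.996, 0.0], [0.996, -0.092, 0.0], [0.0, 0.0, -1.0]]
wrist_force: [8.2, 0.5, -9.7]
opening: 0.0134
clock: 5.35
tcp_pos: [0.6564, 0.1812, 0.2732]
ee_rot: [[0.092, 0.996, -0.001], [0.996, -0.092, 0.0], [-0.0, -0.001, -1.0]]
wrist_force: [7.7, 1.2, -7.7]
opening: 0.0135
shift [-1.1  0.7 -3.8] turn 0.1 | tcp [0.6564 0.1812 0.2732] yaw -5.3 F [ 7.7  1.2 -7.7] op 0.0135 t 5.35 q6 0.19
```

```bash
python3 -m pendant '[[-1,[0,0,-2],0],[-1,[0,0,-4],0],[-1,[0,0,-4],0],[-1,[0,0,-4],0]]';python3 -m pendant '[[-1,[0,0,-1],0],[-1,[0,0,-2],0],[-1,[0,0,-2],0],[-1,[0,0,-2],0]]'
python3 -m pendant '[[-1,[0,0,-1],0],[-1,[0,0,-2],0],[-1,[0,0,-2],0],[-1,[0,0,-2],0]]'
```

```text
clock: 5.68
tcp_pos: [0.6564, 0.1811, 0.2757]
ee_rot: [[0.092, 0.996, -0.003], [0.996, -0.092, -0.0], [-0.0, -0.003, -1.0]]
wrist_force: [9.7, 0.8, -13.9]
opening: 0.0136
clock: 6.02
tcp_pos: [0.6563, 0.1811, 0.2757]
ee_rot: [[0.092, 0.996, -0.005], [0.996, -0.092, -0.0], [-0.001, -0.005, -1.0]]
wrist_force: [11.6, 1.7, -23.4]
opening: 0.0136
clock: 6.35
tcp_pos: [0.6563, 0.1811, 0.2757]
ee_rot: [[0.092, 0.996, -0.008], [0.996, -0.092, -0.0], [-0.001, -0.007, -1.0]]
wrist_force: [13.9, 1.6, -32.2]
opening: 0.0137
```

```bash
python3 -m pendant '[[-1,[0,0,2],0],[-1,[0,0,4],0],[-1,[0,0,5],0],[-1,[0,0,5],0],[0,[0,0,5],0],[0,[0,0,5],0],[0,[0,0,5],0],[0,[0,0,5],0]]'
python3 -m pendant '[[0,[0,0,0],0],[0,[0,0,0],0],[0,[0,0,0],0],[0,[0,0,0],0],[0,[0,0,-20],0],[0,[0,0,-40],0],[0,[0,0,-60],0],[0,[0,0,-75],0]]'
python3 -c "
from h import *
c=read_camera('scene')
crop(c,310,180,170,120,4,'pics/f.png',[[.657,.1804,.297]])
to(.44,-.165,.10,8+90)
"
```

```text
clock: 7.02
tcp_pos: [0.6558, 0.1813, 0.2782]
ee_rot: [[0.091, 0.996, 0.0], [0.996, -0.091, 0.0], [0.0, 0.0, -1.0]]
wrist_force: [0.4, 0.8, -0.4]
opening: 0.0382
clock: 7.68
tcp_pos: [0.6559, 0.1812, 0.3547]
ee_rot: [[0.092, 0.996, 0.002], [0.996, -0.092, 0.0], [0.0, 0.002, -1.0]]
wrist_force: [0.1, -0.3, -0.5]
opening: 0.0438
shift [-364.9 -185.   255.9] turn 76.7 | tcp [0.6562 0.1812 0.3574] yaw -5.3 F [-0.1 -0.7  1.8] op 0.0439 t 7.73 q6 0.19
```

View pics/f.png

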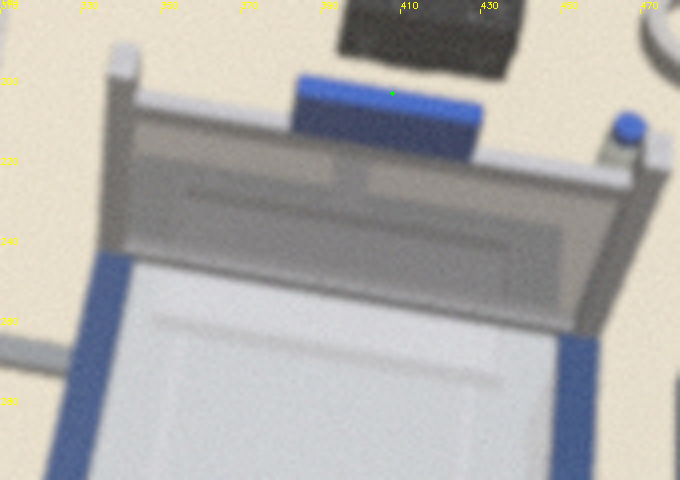

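```bash
cat > cass.py <<'E'
from h import *
for n,rois in (("top",[(362,215,26,38),(392,220,25,38)]),("scene",[(249,180,22,30),(217,173,22,30)])):
    c=read_camera(n)
    for (x0,y0,w,h) in rois:
        im=c["color"][y0:y0+h,x0:x0+w].astype(np.uint8)
        im=cv2.resize(im,None,fx=4,fy=4,interpolation=cv2.INTER_CUBIC).astype(int)
        bg=np.median(im.reshape(-1,3),0); d=np.abs(im-bg).sum(2)
        m=((im.sum(2)-bg.sum()>60)|(im[:,:,0]-im[:,:,2]>45)).astype(np.uint8)
        m=cv2.morphologyEx(m,cv2.MORPH_CLOSE,np.ones((15,15)))
        k=max(cv2.findContours(m,0,1)[0],key=cv2.contourArea)[:,0]
        uv=np.c_[x0+(k[:,0]+.5)/4-.5,y0+(k[:,1]+.5)/4-.5]
        P=back(c,uv,.006)[:,:2]
        (cx,cy),(a,b),th=cv2.minAreaRect((P*1000).astype(np.float32))
        if a<b: th+=90;a,b=b,a
        print(n,round(cx,1),round(cy,1),"len",round(a),round(b),"yaw",round((th+90)%180-90,1))
E
python3 cass.py
```

```text
top 438.1 -165.1 len 73 24 yaw 6.4
top 424.0 -251.8 len 72 24 yaw 13.9
scene 419.7 -168.2 len 31 22 yaw 4.3
scene 404.5 -257.4 len 29 22 yaw 16.1
```

```bash
python3 -c "
from h import *
c=read_camera('top');s=read_camera('scene')
for z in (.336,.4,.45,.5,.55,.6,.65,.7): print(z,proj(c,[.6565,.183,z]).round(0),proj(s,[.6565,.183,z]).round(0))
cv2.imwrite('pics/g.png',s['color'][:,:,::-1])
"
```

```text
0.336 [[223. 127.]] [[412. 190.]]
0.4 [[216. 118.]] [[418. 166.]]
0.45 [[209. 110.]] [[422. 146.]]
0.5 [[202. 101.]] [[428. 124.]]
0.55 [[194.  91.]] [[433.  99.]]
0.6 [[185.  79.]] [[440.  73.]]
0.65 [[174.  65.]] [[446.  43.]]
0.7 [[162.  50.]] [[454.  10.]]
```

View pics/g.png

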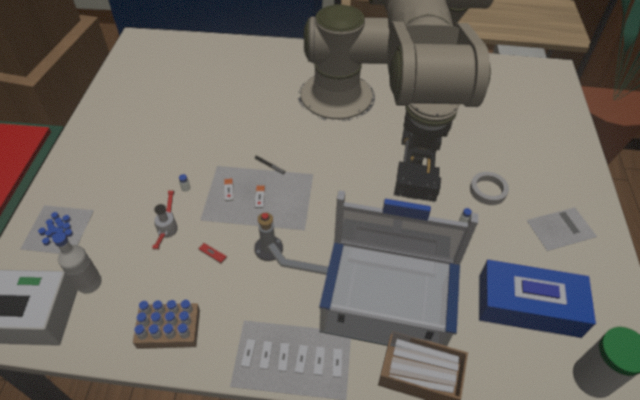

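```bash
python3 -m pendant '[[0,[-40,-40,-10],10],[0,[-120,-100,20],24],[0,[-200,-200,50],40],[0,[-300,-200,80],55],[0,[-367,-197,110],77],[0,[-367,-197,140],77],[0,[-367,-197,160],77],[0,[-367,-197,180],77]]'
python3 -m pendant '[[0,[0,0,0],0],[0,[0,0,0],0]]'
python3 -c "
from h import *
to(.4276,-.1665,.06,97)"
```

```text
clock: 8.6
tcp_pos: [0.4749, -0.0659, 0.2523]
ee_rot: [[0.89, 0.455, -0.0], [0.455, -0.89, -0.0], [-0.0, 0.0, -1.0]]
wrist_force: [1.1, -1.5, -0.0]
opening: 0.0442
clock: 8.77
tcp_pos: [0.4754, -0.0654, 0.252]
ee_rot: [[0.888, 0.459, -0.003], [0.459, -0.888, 0.001], [-0.002, -0.003, -1.0]]
wrist_force: [0.2, 0.3, 0.7]
opening: 0.0442
shift [-88.4  68.5 192. ] turn 20.3 | tcp [ 0.4754 -0.0654  0.252 ] yaw -62.7 F [0.2 0.3 0.7] op 0.0442 t 8.77 q6 0.71
```

```bash
python3 -m pendant '[[0,[-88,68,40],20],[0,[-88,68,80],20],[0,[-88,68,120],20],[0,[-88,68,160],20],[0,[-88,68,192],20],[0,[-88,68,192],20],[0,[-88,68,192],20]]'
python3 -c "
from h import *
to(.4276,-.1665,.003,97)
crop(read_camera('scene'),200,120,150,110,5,'pics/i.png')"; python3 cass.py
```

```text
clock: 9.35
tcp_pos: [0.4278, -0.1638, 0.0571]
ee_rot: [[0.991, 0.131, -0.007], [0.131, -0.991, 0.005], [-0.007, -0.006, -1.0]]
wrist_force: [0.1, 0.2, -0.3]
opening: 0.044
shift [-0.2  3.  54.1] turn 0.5 | tcp [ 0.4278 -0.1638  0.0571] yaw -82.5 F [ 0.1  0.2 -0.3] op 0.044 t 9.35 q6 0.82
top 463.0 -195.4 len 46 41 yaw 56.5
top 424.2 -235.8 len 61 22 yaw 57.6
scene 419.1 -168.0 len 29 22 yaw 6.6
scene 416.1 -255.2 len 53 22 yaw 12.6
```

View pics/i.png

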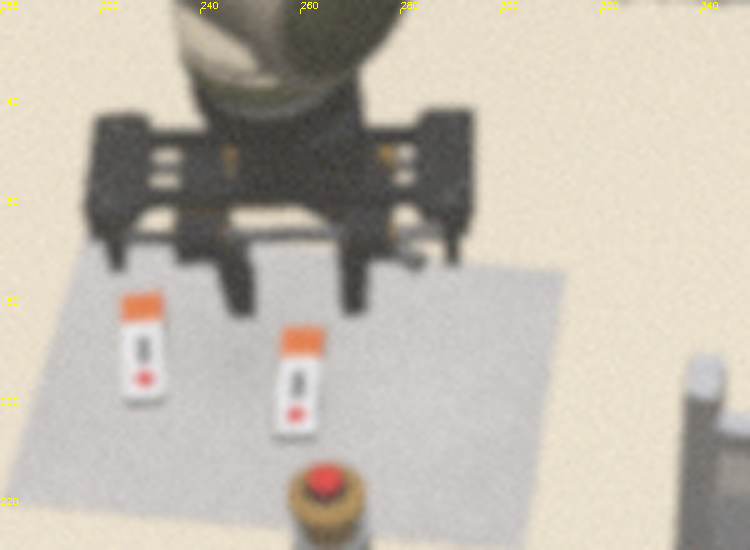

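```bash
python3 -m pendant '[[0,[0,3,20],0.5],[0,[0,3,35],0.5],[0,[0,3,45],0.5],[0,[0,3,51],0.5],[0,[0,3,54],0.5],[0,[0,3,54],0.5]]'
python3 -m pendant '[[-1,[0,0,0],0],[-1,[0,0,0],0],[-1,[0,0,0],0],[-1,[0,0,0],0],[-1,[0,0,0],0],[-1,[0,0,0],0],[-1,[0,0,0],0],[-1,[0,0,0],0]]' 15
python3 -c "
from h import *
to(.4276,-.1665,.003,97)"
```

```text
clock: 10.0
tcp_pos: [0.4307, -0.1686, 0.0081]
ee_rot: [[0.993, 0.121, 0.001], [0.121, -0.993, -0.0], [0.001, 0.001, -1.0]]
wrist_force: [0.5, 0.1, 0.4]
opening: 0.044
clock: 10.67
tcp_pos: [0.4308, -0.1689, 0.0084]
ee_rot: [[0.993, 0.121, 0.001], [0.121, -0.993, -0.001], [0.001, 0.001, -1.0]]
wrist_force: [-0.1, 0.5, 7.5]
opening: 0.0002
shift [-2.9 -2.7  5.4] turn -0.1 | tcp [ 0.4308 -0.1689  0.0084] yaw -83.1 F [-0.1  0.5  7.5] op 0.0002 t 10.67 q6 0.82
```

```bash
python3 -m pendant '[[-1,[0,0,-4],0],[-1,[0,0,-8],0],[0,[0,0,-8],0],[0,[0,0,-8],0],[0,[0,0,-8],0],[0,[0,0,-8],0],[0,[0,0,-8],0],[0,[0,0,-8],0]]'
python3 -m pendant '[[0,[0,0,0],0],[0,[0,0,0],0],[0,[0,0,0],0]]'
python3 -c "
from h import *
to(.4276,-.1665,.003,97)
crop(read_camera('scene'),200,120,150,110,5,'pics/j.png')"
```

```text
clock: 11.33
tcp_pos: [0.4302, -0.1686, 0.0155]
ee_rot: [[0.993, 0.121, -0.0], [0.121, -0.993, 0.0], [-0.0, -0.0, -1.0]]
wrist_force: [-0.5, -0.3, -0.3]
opening: 0.0384
clock: 11.58
tcp_pos: [0.4303, -0.1686, 0.0156]
ee_rot: [[0.993, 0.121, -0.0], [0.121, -0.993, 0.0], [-0.0, -0.0, -1.0]]
wrist_force: [0.1, 0.4, 0.1]
opening: 0.044
shift [-2.4 -2.4 12.6] turn -0.1 | tcp [ 0.4303 -0.1686  0.0156] yaw -83.1 F [0.1 0.4 0.1] op 0.044 t 11.58 q6 0.82
```

View pics/j.png

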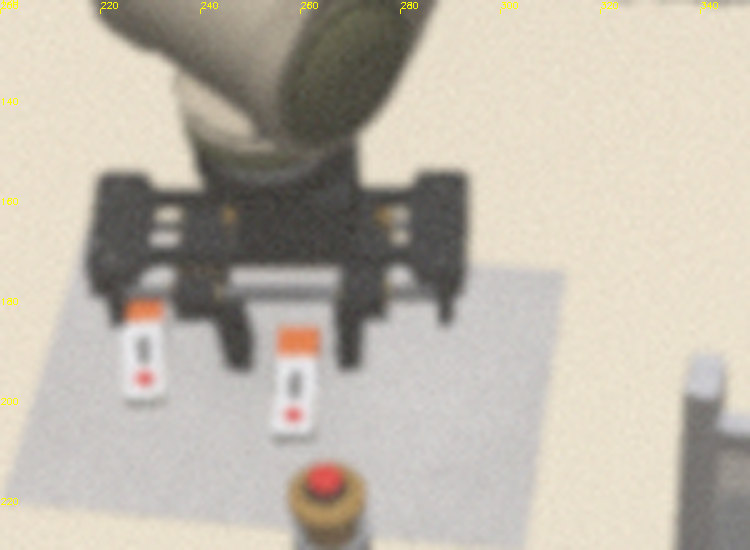

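```bash
python3 -m pendant '[[0,[-2,-3,6],0],[0,[-2,-3,10],0],[0,[-2,-3,12.5],0],[0,[-2,-3,12.5],0],[0,[-2,-3,12.5],0],[0,[-2,-3,12.5],0]]'
python3 -m pendant '[[-1,[0,0,0],0],[-1,[0,0,0],0],[-1,[0,0,0],0],[-1,[0,0,0],0],[-1,[0,0,0],0],[-1,[0,0,0],0],[-1,[0,0,0],0],[-1,[0,0,0],0]]' 15
python3 -c "
from h import *
to(.4276,-.1665,.003,97)"
```

```text
clock: 12.13
tcp_pos: [0.428, -0.1659, 0.0031]
ee_rot: [[0.993, 0.121, 0.0], [0.121, -0.993, -0.0], [0.0, 0.0, -1.0]]
wrist_force: [0.7, -0.2, 0.1]
opening: 0.0438
clock: 12.8
tcp_pos: [0.428, -0.1659, 0.0032]
ee_rot: [[0.993, 0.121, 0.0], [0.121, -0.993, -0.0], [0.0, 0.0, -1.0]]
wrist_force: [0.1, -0.6, 2.7]
opening: 0.0216
shift [-0.5  0.5  0.2] turn -0.1 | tcp [ 0.428  -0.1659  0.0032] yaw -83.1 F [ 0.1 -0.6  2.7] op 0.0216 t 12.8 q6 0.82
```

```bash
python3 -m pendant '[[-1,[0,0,-30],0],[-1,[0,0,-70],0],[-1,[0,0,-110],0],[-1,[0,0,-150],0],[-1,[0,0,-190],0],[-1,[0,0,-190],0],[-1,[0,0,-190],0]]'
python3 -c "
from h import *
to(.5601,.1575,.10,84.6)
crop(read_camera('scene'),200,80,150,110,5,'pics/k.png')"
```

```text
clock: 13.38
tcp_pos: [0.4284, -0.1661, 0.1944]
ee_rot: [[0.993, 0.121, 0.003], [0.121, -0.993, -0.002], [0.003, 0.002, -1.0]]
wrist_force: [-0.8, -0.2, -1.5]
opening: 0.0222
shift [ 169.6 -305.6   94.1] turn 12.3 | tcp [ 0.4284 -0.1661  0.1944] yaw -83.1 F [-0.8 -0.2 -1.5] op 0.0222 t 13.38 q6 0.82
```

View pics/k.png

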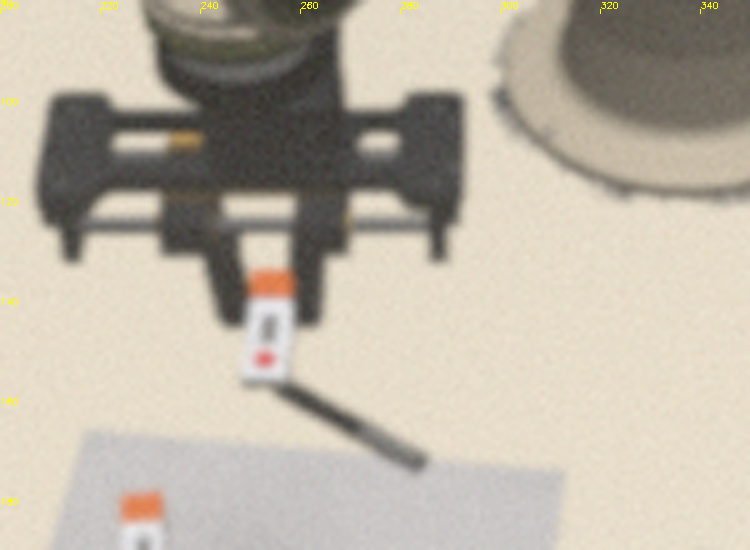

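```bash
python3 -m pendant '[[-1,[20,-40,0],3],[-1,[40,-80,0],6],[-1,[60,-120,0],12],[-1,[80,-160,0],12],[-1,[105,-200,0],12],[-1,[130,-240,0],12],[-1,[150,-280,0],12],[-1,[169,-306,0],12]]'
python3 -m pendant '[[-1,[0,0,0],0],[-1,[0,0,0],0],[-1,[0,0,0],0]]'
python3 -c "
from h import *
to(.5601,.1575,.019,84.6)"
```

```text
clock: 14.1
tcp_pos: [0.5498, 0.1431, 0.1907]
ee_rot: [[0.996, -0.088, -0.004], [-0.088, -0.996, -0.0], [-0.004, 0.001, -1.0]]
wrist_force: [0.5, -0.9, 0.1]
opening: 0.0219
clock: 14.35
tcp_pos: [0.5496, 0.1405, 0.1912]
ee_rot: [[0.996, -0.088, -0.004], [-0.088, -0.996, -0.0], [-0.004, 0.001, -1.0]]
wrist_force: [-0.0, -0.2, -0.8]
opening: 0.0217
shift [  9.6 -18.  172.2] turn 0.4 | tcp [0.5496 0.1405 0.1912] yaw -95.0 F [-0.  -0.2 -0.8] op 0.0217 t 14.35 q6 1.7
```

```bash
python3 -m pendant '[[-1,[9,-18,20],0.4],[-1,[9,-18,50],0.4],[-1,[9,-18,80],0.4],[-1,[9,-18,105],0.4],[-1,[9,-18,125],0.4],[-1,[9,-18,125],0.4],[-1,[9,-18,125],0.4]]'
python3 -c "
from h import *
to(.5601,.1575,.019,84.6)
T=read_camera('top');
crop(read_camera('scene'),350,160,120,90,6,'pics/l.png')"
```

```text
clock: 14.93
tcp_pos: [0.5604, 0.1568, 0.0677]
ee_rot: [[0.995, -0.097, -0.002], [-0.097, -0.995, -0.0], [-0.002, 0.0, -1.0]]
wrist_force: [0.5, -0.2, 0.3]
opening: 0.0218
shift [-0.3 -0.7 48.7] turn -0.2 | tcp [0.5604 0.1568 0.0677] yaw -95.6 F [ 0.5 -0.2  0.3] op 0.0218 t 14.93 q6 1.74
```

View pics/l.png

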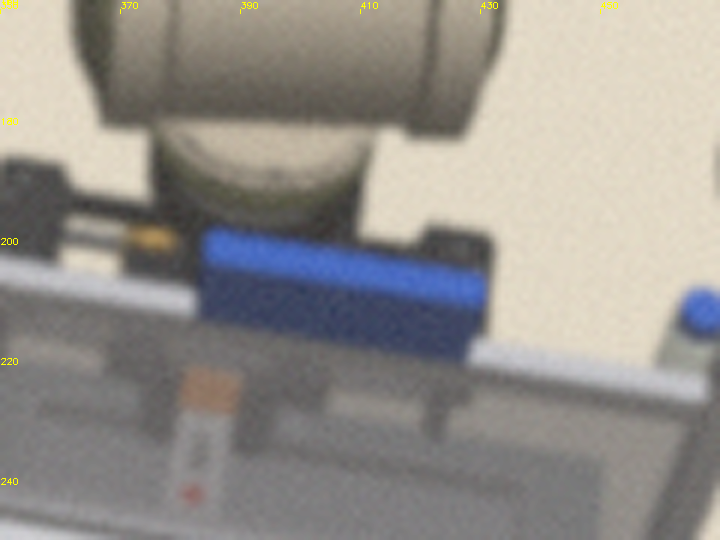

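```bash
python3 -m pendant '[[-1,[0,0,15],0],[-1,[0,0,28],0],[-1,[0,0,37],0],[-1,[0,0,43],0],[-1,[0,0,46],0],[-1,[0,0,47],0],[-1,[0,0,47],0],[-1,[0,0,47],0]]'
python3 -c "
from h import *
to(.5601,.1575,.0185,84.6)"
```

```text
clock: 15.7
tcp_pos: [0.5612, 0.158, 0.0217]
ee_rot: [[0.995, -0.095, 0.001], [-0.095, -0.995, 0.0], [0.001, -0.0, -1.0]]
wrist_force: [0.6, 0.5, 0.2]
opening: 0.0214
shift [-1.1  0.6  3.2] turn -0.1 | tcp [0.5612 0.158  0.0217] yaw -95.5 F [0.6 0.5 0.2] op 0.0214 t 15.7 q6 1.74
```

```bash
python3 -m pendant '[[-1,[0,0,2],0],[-1,[0,0,3],0],[-1,[0,0,3],0],[-0.25,[0,0,3],0],[-0.25,[0,0,3],0],[-0.25,[0,0,3],0],[-0.25,[0,0,3],0]]'
python3 -m pendant '[[-0.25,[0,0,-10],0],[-0.25,[0,0,-30],0],[-0.25,[-5,0,-60],0],[-0.25,[-20,30,-100],0],[-0.25,[-40,70,-140],0],[-0.25,[-60,110,-170],0],[-0.25,[-80,150,-170],0],[-0.25,[-80,190,-170],0]]'
python3 -m pendant '[[-0.25,[0,0,0],0],[-0.25,[0,0,0],0],[-0.25,[0,0,0],0]]'
python3 -c "
from h import *
c,s=np.cos(np.radians(13.5)),np.sin(np.radians(13.5))
to(.4255-.012*c,-.252-.012*s,.06,103.5)
crop(read_camera('top'),165,130,130,110,6,'pics/m.png')"; python3 cass.py
```

```text
clock: 16.28
tcp_pos: [0.5609, 0.158, 0.0182]
ee_rot: [[0.995, -0.095, 0.0], [-0.095, -0.995, 0.0], [0.0, -0.0, -1.0]]
wrist_force: [0.2, -0.2, -0.3]
opening: 0.0332
clock: 16.95
tcp_pos: [0.4729, 0.0086, 0.1855]
ee_rot: [[0.996, -0.093, 0.004], [-0.093, -0.996, -0.001], [0.004, 0.0, -1.0]]
wrist_force: [1.3, -0.6, 0.5]
opening: 0.0333
clock: 17.2
tcp_pos: [0.4741, 0.0092, 0.1831]
ee_rot: [[0.995, -0.095, 0.001], [-0.095, -0.995, 0.0], [0.001, -0.0, -1.0]]
wrist_force: [0.5, 0.3, -0.6]
opening: 0.0332
shift [-34.9 268.6 123. ] turn -19.0 | tcp [0.4741 0.0092 0.1831] yaw -95.5 F [ 0.5  0.3 -0.6] op 0.0332 t 17.2 q6 1.44Traceback (most recent call last):
  File "cass.py", line 10, in <module>
    k=max(cv2.findContours(m,0,1)[0],key=cv2.contourArea)[:,0]
      ~~~^^^^^^^^^^^^^^^^^^^^^^^^^^^^^^^^^^^^^^^^^^^^^^^^
ValueError: max() iterable argument is empty
```

View pics/m.png

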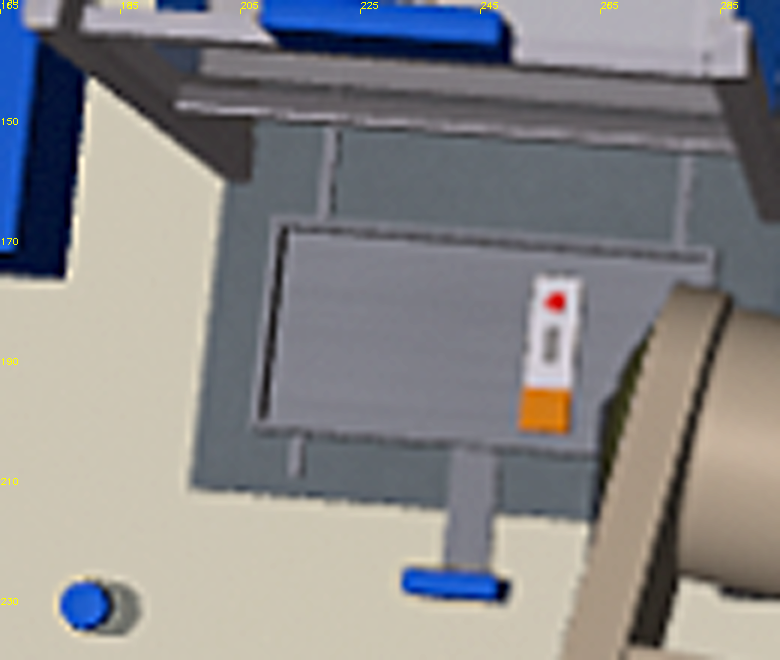

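Cassette A lies flat in the tray at about (256,190). Next I'll check whether B has moved.

```bash
python3 -m pendant '[[-0.1,[-10,40,0],-6],[-0.1,[-15,80,0],-12],[-0.1,[-20,120,0],-19],[-0.1,[-25,160,20],-19],[-0.1,[-30,200,40],-19],[-0.1,[-35,240,60],-19],[-0.1,[-35,268,80],-19],[-0.1,[-35,268,100],-19]]'
python3 -m pendant '[[-0.1,[0,0,0],0],[-0.1,[0,0,0],0],[-0.1,[0,0,0],0]]'
python3 -c "
from h import *
c,s=np.cos(np.radians(13.5)),np.sin(np.radians(13.5))
x,y=.4255-.012*c,-.252-.012*s;print(x,y)
to(x,y,.003,103.5)
S=read_camera('scene')
u=np.array([c,s]);v=np.array([-s,c]);ctr=np.array([.4255,-.252])
pts=[np.r_[ctr+a*.036*u+b*.011*v,.008] for a in(-1,1) for b in (-1,1)]
crop(S,150,140,150,110,5,'pics/n.png',pts)"
```

```text
clock: 17.97
tcp_pos: [0.414, -0.258, 0.0821]
ee_rot: [[0.973, 0.233, 0.002], [0.233, -0.973, -0.002], [0.001, 0.003, -1.0]]
wrist_force: [0.4, -0.2, -0.7]
opening: 0.0395
clock: 18.22
tcp_pos: [0.4146, -0.2534, 0.0836]
ee_rot: [[0.972, 0.236, 0.001], [0.236, -0.972, -0.0], [0.0, 0.0, -1.0]]
wrist_force: [-0.4, -0.0, 0.3]
opening: 0.0398
0.4138315609552279 -0.2548013443662709
shift [-1.1  1.2 80.6] turn 0.2 | tcp [ 0.4146 -0.2534  0.0836] yaw -76.3 F [-0.4 -0.   0.3] op 0.0398 t 18.22 q6 0.54
```

View pics/n.png

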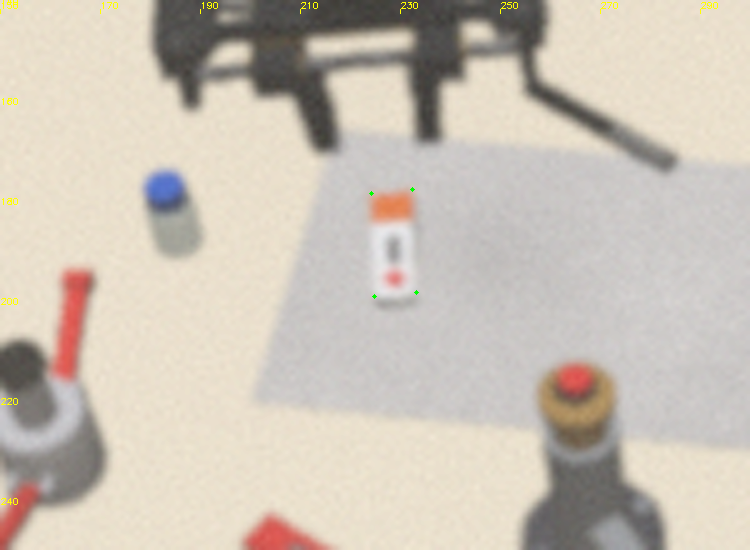

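```bash
python3 -m pendant '[[-0.1,[-1,1,20],0],[-0.1,[-1,1,40],0],[-0.1,[-1,1,57],0],[-0.1,[-1,1,68],0],[-0.1,[-1,1,76],0],[-0.1,[-1,1,80],0],[-0.1,[-1,1,80],0],[-0.1,[-1,1,80],0]]'
python3 -m pendant '[[-0.1,[0,0,0],0],[-0.1,[0,0,0],0]]'
```

```text
clock: 18.93
tcp_pos: [0.4134, -0.2557, 0.0035]
ee_rot: [[0.972, 0.235, 0.001], [0.235, -0.972, -0.001], [0.001, 0.001, -1.0]]
wrist_force: [0.8, -0.8, 0.4]
opening: 0.0401
clock: 19.1
tcp_pos: [0.4132, -0.2559, 0.0034]
ee_rot: [[0.972, 0.234, 0.001], [0.234, -0.972, -0.001], [0.001, 0.001, -1.0]]
wrist_force: [0.3, 0.3, -0.2]
opening: 0.0398
```

```bash
python3 -m pendant '[[-1,[0,0,0],0],[-1,[0,0,0],0],[-1,[0,0,0],0],[-1,[0,0,0],0],[-1,[0,0,0],0],[-1,[0,0,0],0],[-1,[0,0,0],0],[-1,[0,0,0],0]]' 15
python3 -m pendant '[[-1,[0,0,-30],0],[-1,[0,0,-70],0],[-1,[0,0,-110],0],[-1,[0,0,-150],0],[-1,[0,0,-180],0],[-1,[0,0,-180],0],[-1,[0,0,-180],0]]'
python3 -c "
from h import *
to(.5661,.2212,.19,84.6)
crop(read_camera('scene'),150,70,150,110,5,'pics/o.png')"
```

```text
clock: 19.77
tcp_pos: [0.4129, -0.2557, 0.0028]
ee_rot: [[0.972, 0.234, 0.0], [0.234, -0.972, -0.0], [0.0, 0.0, -1.0]]
wrist_force: [-0.8, 0.4, 3.7]
opening: 0.0221
clock: 20.35
tcp_pos: [0.4132, -0.2559, 0.1835]
ee_rot: [[0.972, 0.234, 0.002], [0.234, -0.972, -0.002], [0.001, 0.002, -1.0]]
wrist_force: [0.4, -0.6, 0.4]
opening: 0.0216
shift [ 260.4 -428.    -7.1] turn 18.9 | tcp [ 0.4132 -0.2559  0.1835] yaw -76.5 F [ 0.4 -0.6  0.4] op 0.0216 t 20.35 q6 0.54
```

View pics/o.png

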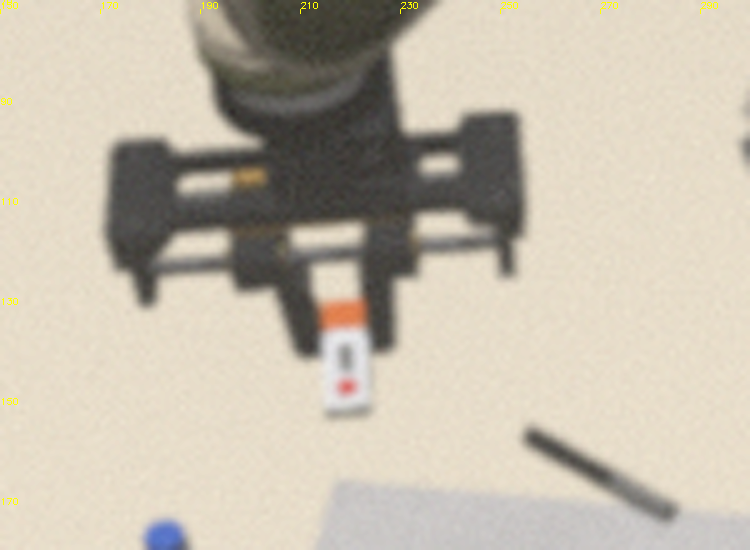

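```bash
python3 -m pendant '[[-1,[20,-38,-8],3],[-1,[40,-74,-8],6],[-1,[60,-110,-8],9],[-1,[80,-146,-8],12],[-1,[100,-180,-8],15],[-1,[120,-216,-8],19],[-1,[140,-250,-8],19],[-1,[160,-286,-8],19]]'
python3 -m pendant '[[-1,[20,-36,0],0],[-1,[40,-70,0],0],[-1,[60,-105,0],0],[-1,[80,-130,0],0],[-1,[90,-135,0],0],[-1,[90,-135,0],0],[-1,[90,-135,0],0]]'
python3 -c "
from h import *
to(.5661,.2212,.065,84.6)"
```

```text
clock: 21.07
tcp_pos: [0.5009, 0.0619, 0.1887]
ee_rot: [[0.995, -0.095, -0.004], [-0.095, -0.995, 0.0], [-0.004, 0.0, -1.0]]
wrist_force: [0.6, -1.2, 0.3]
opening: 0.0217
clock: 21.65
tcp_pos: [0.6031, 0.1855, 0.1883]
ee_rot: [[0.995, -0.095, -0.004], [-0.095, -0.995, -0.001], [-0.004, 0.001, -1.0]]
wrist_force: [0.2, 0.3, -0.1]
opening: 0.0218
shift [-39.8 -32.2 123.4] turn -0.0 | tcp [0.6031 0.1855 0.1883] yaw -95.4 F [ 0.2  0.3 -0.1] op 0.0218 t 21.65 q6 1.78
```

```bash
python3 -m pendant '[[-1,[-40,-32,0],0],[-1,[-40,-32,0],0],[-1,[-40,-32,30],0],[-1,[-40,-32,60],0],[-1,[-40,-32,90],0],[-1,[-40,-32,115],0],[-1,[-40,-32,123],0],[-1,[-40,-32,123],0]]'
python3 -m pendant '[[-1,[0,0,0],0],[-1,[0,0,0],0]]'
python3 -c "
from h import *
to(.5661,.2212,.0185,84.6)"
```

```text
clock: 22.32
tcp_pos: [0.5657, 0.2204, 0.0659]
ee_rot: [[0.995, -0.096, -0.004], [-0.096, -0.995, -0.001], [-0.004, 0.001, -1.0]]
wrist_force: [-0.3, 0.5, 0.2]
opening: 0.0219
clock: 22.48
tcp_pos: [0.5679, 0.2213, 0.0696]
ee_rot: [[0.995, -0.095, 0.003], [-0.095, -0.995, 0.001], [0.003, -0.001, -1.0]]
wrist_force: [0.1, 0.1, -0.2]
opening: 0.0216
shift [-2.   0.3 51.1] turn -0.1 | tcp [0.5679 0.2213 0.0696] yaw -95.5 F [ 0.1  0.1 -0.2] op 0.0216 t 22.48 q6 1.85
```

```bash
python3 -m pendant '[[-1,[-2,0,15],0],[-1,[-2,0,28],0],[-1,[-2,0,38],0],[-1,[-2,0,44],0],[-1,[-2,0,48],0],[-1,[-2,0,51],0],[-1,[-2,0,51],0],[-1,[-2,0,51],0]]'
python3 -m pendant '[[-1,[0,0,0],0],[-1,[0,0,0],0],[-0.25,[0,0,0],0],[-0.25,[0,0,0],0],[-0.25,[0,0,0],0],[-0.25,[0,0,0],0]]'
python3 -m pendant '[[-0.25,[0,0,-10],0],[-0.25,[0,0,-30],0],[-0.25,[-5,0,-60],0],[-0.25,[-35,0,-95],0],[-0.25,[-70,0,-120],0],[-0.25,[-110,0,-130],0],[-0.25,[-150,0,-130],0],[-0.25,[-150,0,-130],0]]'
python3 -m pendant '[[-0.6,[0,0,0],0],[-0.6,[0,0,0],0]]'
python3 -c "
from h import *
to(.41,.2,.06,84.6)
crop(read_camera('top'),165,130,130,110,6,'pics/p.png')
crop(read_camera('scene'),310,180,170,120,4,'pics/p2.png')"
```

```text
clock: 23.15
tcp_pos: [0.5655, 0.2216, 0.0172]
ee_rot: [[0.995, -0.095, 0.001], [-0.095, -0.995, 0.0], [0.001, -0.0, -1.0]]
wrist_force: [-0.5, -0.0, 0.1]
opening: 0.0219
clock: 23.65
tcp_pos: [0.5651, 0.2215, 0.0166]
ee_rot: [[0.995, -0.095, -0.0], [-0.095, -0.995, -0.0], [-0.0, 0.0, -1.0]]
wrist_force: [-0.1, -0.8, -0.1]
opening: 0.0328
clock: 24.32
tcp_pos: [0.4099, 0.2362, 0.1475]
ee_rot: [[0.996, -0.093, -0.003], [-0.093, -0.996, -0.0], [-0.003, 0.001, -1.0]]
wrist_force: [0.1, -0.6, 0.2]
opening: 0.0333
clock: 24.48
tcp_pos: [0.4166, 0.2359, 0.1475]
ee_rot: [[0.995, -0.095, 0.002], [-0.095, -0.995, 0.0], [0.002, -0.001, -1.0]]
wrist_force: [0.5, 0.4, -0.4]
opening: 0.0218
shift [-3.4 36.4 87.5] turn -0.0 | tcp [0.4166 0.2359 0.1475] yaw -95.4 F [ 0.5  0.4 -0.4] op 0.0218 t 24.48 q6 1.94
```

View pics/p.png

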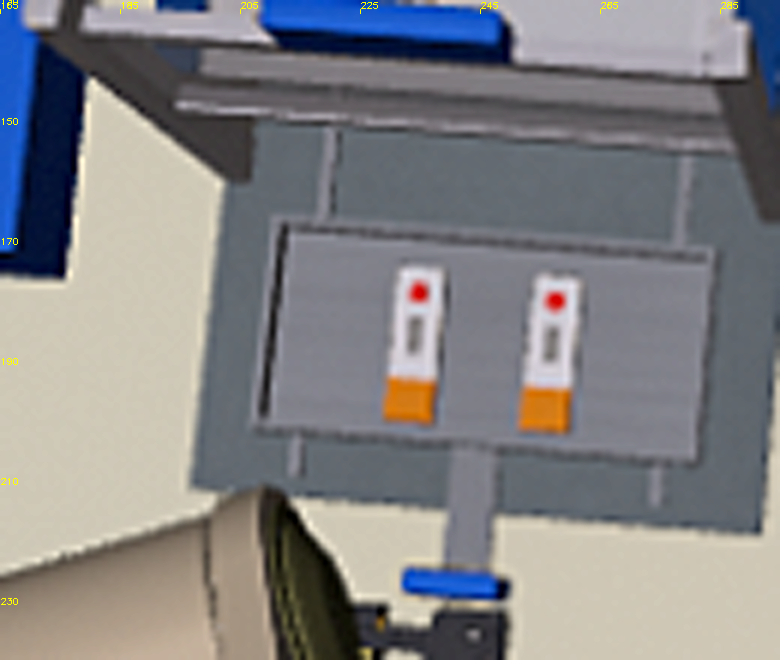

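View pics/p2.png

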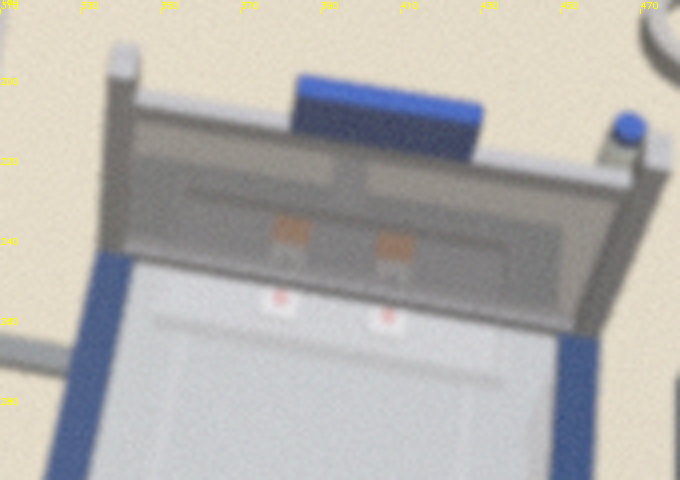

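```bash
python3 -m pendant '[[-0.6,[0,35,0],0],[-0.6,[0,35,30],0],[-0.6,[0,35,60],0],[-0.6,[0,35,90],0],[-0.6,[0,35,110],0],[-0.6,[0,35,120],0],[-0.6,[0,35,124],0],[-0.6,[0,35,124],0]]'
python3 -m pendant '[[-0.6,[0,0,0],0],[-0.6,[0,0,0],0]]'
python3 -c "
from h import *
to(.4237,.2025,.022,84.6)
crop(read_camera('scene'),310,140,170,120,4,'pics/q.png')"
```

```text
clock: 25.25
tcp_pos: [0.413, 0.2008, 0.0224]
ee_rot: [[0.995, -0.095, -0.001], [-0.095, -0.995, -0.0], [-0.001, 0.0, -1.0]]
wrist_force: [0.5, -0.1, 0.1]
opening: 0.0179
clock: 25.42
tcp_pos: [0.4133, 0.2011, 0.0237]
ee_rot: [[0.995, -0.095, 0.002], [-0.095, -0.995, 0.0], [0.002, -0.001, -1.0]]
wrist_force: [-0.0, -0.2, -0.0]
opening: 0.0173
shift [10.2 -2.4  1.7] turn -0.1 | tcp [0.4133 0.2011 0.0237] yaw -95.5 F [-0.  -0.2 -0. ] op 0.0173 t 25.42 q6 1.86
```

View pics/q.png

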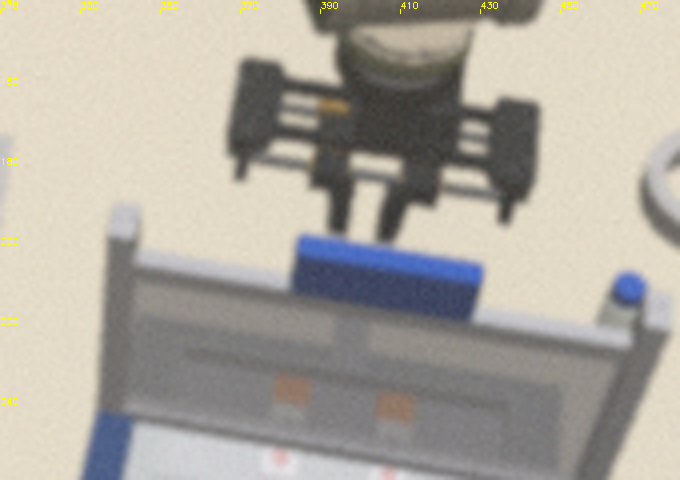

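```bash
python3 -m pendant '[[-0.6,[10,-2,0],0],[-0.6,[20,-2,0],0],[-0.6,[28,-2,0],0],[-0.6,[36,-2,0],0],[-0.6,[44,-2,0],0],[-0.6,[52,-2,0],0],[-0.6,[60,-2,0],0],[-0.6,[68,-2,0],0]]'
python3 -m pendant '[[-0.6,[8,0,0],0],[-0.6,[16,0,0],0],[-0.6,[24,0,0],0],[-0.6,[32,0,0],0],[-0.6,[40,0,0],0],[-0.6,[48,0,0],0],[-0.6,[54,0,0],0],[-0.6,[60,0,0],0]]'
python3 -m pendant '[[-0.6,[6,0,0],0],[-0.6,[12,0,0],0],[-0.6,[18,0,0],0],[-0.6,[22,0,0],0],[-0.6,[26,0,0],0],[-0.6,[30,0,0],0],[-0.6,[30,0,0],0]]'
python3 -c "
from h import *
to(.6577-.075*.9955,.1804+.075*.0942,.022,84.6)
crop(read_camera('scene'),310,160,170,120,4,'pics/r.png')"
```

```text
clock: 26.13
tcp_pos: [0.481, 0.1964, 0.0227]
ee_rot: [[0.995, -0.095, -0.0], [-0.095, -0.995, -0.0], [-0.0, 0.0, -1.0]]
wrist_force: [-2.0, 0.3, 2.0]
opening: 0.0179
clock: 26.8
tcp_pos: [0.5407, 0.1906, 0.0225]
ee_rot: [[0.995, -0.095, -0.0], [-0.095, -0.995, -0.0], [-0.0, 0.0, -1.0]]
wrist_force: [-2.2, -0.2, -0.4]
opening: 0.0177
clock: 27.38
tcp_pos: [0.5709, 0.1879, 0.0228]
ee_rot: [[0.995, -0.095, 0.001], [-0.095, -0.995, 0.0], [0.001, -0.0, -1.0]]
wrist_force: [0.8, 0.2, -0.4]
opening: 0.0177
shift [12.1 -0.7  0.9] turn -0.1 | tcp [0.5709 0.1879 0.0228] yaw -95.5 F [ 0.8  0.2 -0.4] op 0.0177 t 27.38 q6 1.79
```

View pics/r.png

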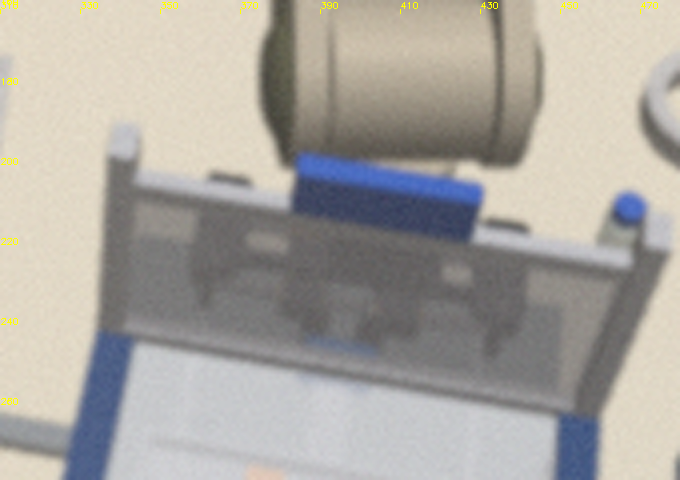

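```bash
python3 -m pendant '[[-0.6,[3,0,0],0],[-0.6,[6,0,0],0],[-0.6,[9,0,0],0],[-0.6,[9,0,0],0]]'
python3 -m pendant '[[-0.6,[2,0,0],0],[-0.6,[4,0,0],0],[-0.6,[4,0,0],0]]'
```

```text
clock: 27.77
tcp_pos: [0.5796, 0.1871, 0.0228]
ee_rot: [[0.995, -0.095, 0.001], [-0.095, -0.995, 0.0], [0.001, -0.0, -1.0]]
wrist_force: [-0.4, 0.8, 0.1]
opening: 0.0177
clock: 28.02
tcp_pos: [0.5801, 0.187, 0.0227]
ee_rot: [[0.995, -0.095, -0.008], [-0.095, -0.995, -0.0], [-0.008, 0.001, -1.0]]
wrist_force: [-18.4, 0.3, 11.9]
opening: 0.0176
```

```bash
python3 -m pendant '[[-0.6,[2,0,0],0],[-0.6,[3,0,0],0],[-0.6,[3,0,0],0]]'
python3 -c "
from h import *
to(.6577-.075*.9955,.1804+.075*.0942,.022,84.6)
cv2.imwrite('pics/r2.png',read_camera('scene')['color'][:,:,::-1])
crop(read_camera('top'),165,60,150,120,5,'pics/r3.png')"
```

```text
clock: 28.27
tcp_pos: [0.5801, 0.187, 0.0226]
ee_rot: [[0.995, -0.094, -0.016], [-0.094, -0.996, -0.001], [-0.015, 0.002, -1.0]]
wrist_force: [-33.8, -1.0, 22.8]
opening: 0.0178
shift [ 2.9 -0.8  0.5] turn -0.0 | tcp [0.5801 0.187  0.0226] yaw -95.4 F [-33.8  -1.   22.8] op 0.0178 t 28.27 q6 1.78
```

View pics/r3.png

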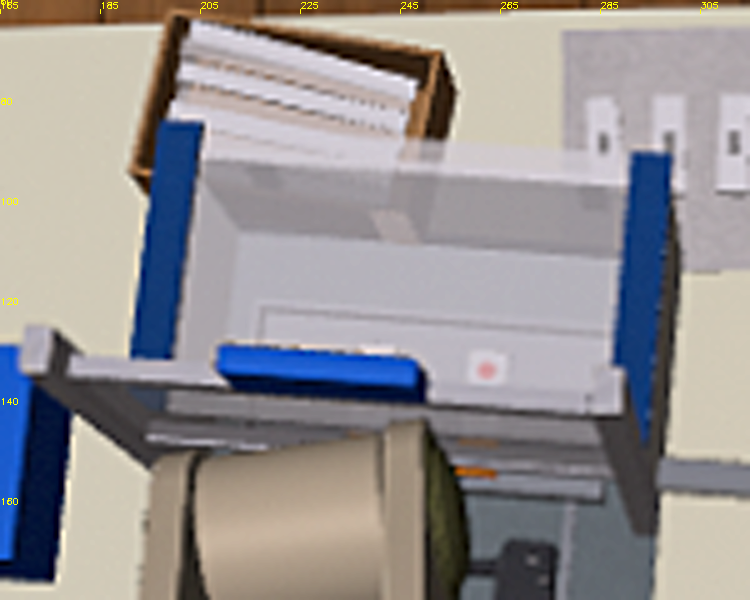

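```bash
python3 -m pendant '[[-0.6,[-7,0,0],0],[-0.6,[-20,0,0],0],[-0.6,[-50,0,0],0],[-0.6,[-90,0,-30],0],[-0.6,[-130,0,-60],0],[-0.6,[-170,0,-90],0],[-0.6,[-190,0,-120],0]]'
python3 -m pendant '[[-0.6,[0,0,0],0],[-0.6,[0,0,0],0]]'
python3 -c "
from h import *
to(.657,.180,.36,-5.4)
def ch(x,y,z):
    a=-.0943; return [.6577+np.cos(a)*x-np.sin(a)*y,.1804+np.sin(a)*x+np.cos(a)*y,z]
P=[ch(.005,-.09,.0285),ch(.005,.09,.0285),ch(-.06,0,.048),ch(.101,.09,.0285),ch(.101,-.09,.0285)]
crop(read_camera('scene'),310,180,170,120,4,'pics/s1.png',P)
crop(read_camera('top'),165,90,150,120,5,'pics/s2.png',P)"
```

```text
clock: 28.95
tcp_pos: [0.4065, 0.2032, 0.129]
ee_rot: [[0.995, -0.095, -0.002], [-0.095, -0.995, -0.0], [-0.002, 0.001, -1.0]]
wrist_force: [0.5, 0.9, 1.2]
opening: 0.0174
clock: 29.12
tcp_pos: [0.4093, 0.2037, 0.1305]
ee_rot: [[0.996, -0.094, 0.004], [-0.094, -0.996, 0.001], [0.004, -0.001, -1.0]]
wrist_force: [-0.6, -0.4, -0.1]
opening: 0.0176
shift [ 249.8    0.  -228.4] turn -90.0 | tcp [0.4093 0.2037 0.1305] yaw -95.4 F [-0.6 -0.4 -0.1] op 0.0176 t 29.12 q6 1.87
```

View pics/s1.png

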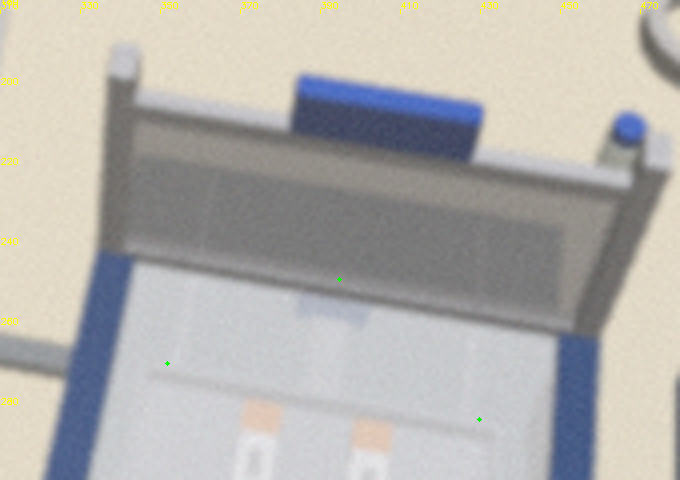

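View pics/s2.png

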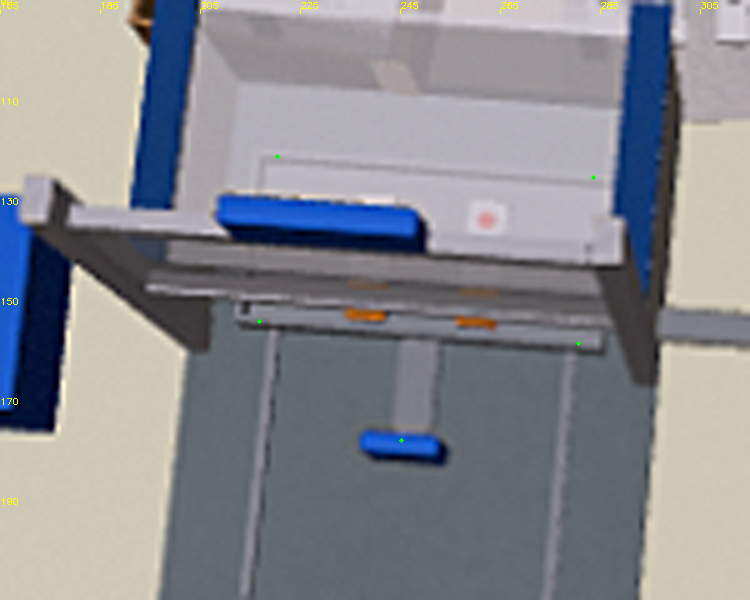

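```bash
python3 -m pendant '[[-1,[0,0,-40],0],[-1,[0,0,-80],0],[-1,[0,0,-120],0],[-1,[0,0,-160],0],[-1,[0,0,-200],0],[-1,[0,0,-228],0],[-1,[40,0,-228],0],[-1,[80,0,-228],0]]'
python3 -m pendant '[[-1,[40,0,0],0],[-1,[80,0,0],0],[-1,[120,0,0],0],[-1,[160,0,0],0],[-1,[170,0,0],0],[-1,[170,0,0],0],[-1,[170,0,0],0]]'
python3 -m pendant '[[-1,[0,0,0],0],[-1,[0,0,0],0]]'
python3 -c "
from h import *
to(.6572,.1805,.297,84.6)"
```

```text
clock: 29.88
tcp_pos: [0.4906, 0.1957, 0.3582]
ee_rot: [[0.996, -0.094, 0.004], [-0.094, -0.996, 0.001], [0.004, -0.001, -1.0]]
wrist_force: [0.2, 0.4, -0.3]
opening: 0.0007
clock: 30.47
tcp_pos: [0.6587, 0.1791, 0.3542]
ee_rot: [[0.995, -0.096, -0.003], [-0.096, -0.995, -0.0], [-0.003, 0.001, -1.0]]
wrist_force: [-0.4, -0.1, -0.2]
opening: 0.0004
clock: 30.63
tcp_pos: [0.6571, 0.1798, 0.3576]
ee_rot: [[0.996, -0.095, 0.001], [-0.095, -0.996, 0.0], [0.001, -0.0, -1.0]]
wrist_force: [-0.5, 0.3, 1.0]
opening: 0.0005
shift [-0.1 -0.7 60.6] turn -0.0 | tcp [0.6571 0.1798 0.3576] yaw -95.4 F [-0.5  0.3  1. ] op 0.0005 t 30.63 q6 1.76
```

```bash
python3 -m pendant '[[-1,[0,0,20],0],[-1,[0,0,40],0],[-1,[0,0,52],0],[-1,[0,0,60],0],[-1,[0,0,68],0],[-1,[0,0,76],0],[-1,[0,0,84],0],[-1,[0,0,92],0]]'
python3 -m pendant '[[-1,[0,0,8],0],[-1,[0,0,16],0],[-1,[0,0,24],0],[-1,[0,0,32],0],[-1,[0,0,40],0],[-1,[0,0,48],0],[-1,[0,0,56],0],[-1,[0,0,60],0]]'
python3 -m pendant '[[-1,[0,0,3],0],[-1,[0,0,6],0],[-1,[0,0,6],0]]'
```

```text
clock: 31.3
tcp_pos: [0.6578, 0.1798, 0.2649]
ee_rot: [[0.995, -0.095, 0.001], [-0.095, -0.995, 0.0], [0.001, -0.0, -1.0]]
wrist_force: [-3.1, 1.7, 2.9]
opening: 0.0008
clock: 31.97
tcp_pos: [0.6579, 0.1795, 0.2034]
ee_rot: [[0.995, -0.095, -0.001], [-0.095, -0.995, -0.0], [-0.001, 0.0, -1.0]]
wrist_force: [-1.0, 2.2, 2.6]
opening: 0.0004
clock: 32.22
tcp_pos: [0.6579, 0.1793, 0.1982]
ee_rot: [[0.995, -0.095, -0.0], [-0.095, -0.995, -0.0], [-0.0, 0.0, -1.0]]
wrist_force: [0.8, -0.3, 0.3]
opening: 0.0006
```

```bash
python3 -m pendant '[[-1,[0,0,2],0],[-1,[0,0,4],0],[-1,[0,0,4],0]]'
python3 -m pendant '[[-1,[0,0,2],0],[-1,[0,0,3],0],[-1,[0,0,3],0]]'
```

```text
clock: 32.47
tcp_pos: [0.6581, 0.1792, 0.1974]
ee_rot: [[0.995, -0.095, 0.003], [-0.095, -0.995, -0.0], [0.003, 0.0, -1.0]]
wrist_force: [-6.0, -0.5, 13.9]
opening: 0.0005
clock: 32.72
tcp_pos: [0.6582, 0.1793, 0.1973]
ee_rot: [[0.995, -0.095, 0.005], [-0.095, -0.995, -0.0], [0.005, -0.0, -1.0]]
wrist_force: [-12.7, -3.3, 29.1]
opening: 0.0006
```

```bash
python3 -m pendant '[[-1,[0,0,-10],0],[-1,[0,0,-40],0],[-1,[0,0,-80],0],[-1,[0,0,-110],0],[0,[-40,0,-130],0],[0,[-80,0,-130],0],[0,[-120,0,-130],0],[0,[-120,0,-130],0]]'
python3 -c "
from h import *
to(.569,-.378,.25,94)
crop(read_camera('top'),420,140,70,110,7,'pics/t1.png')
crop(read_camera('scene'),140,160,80,100,6,'pics/t2.png')
crop(read_camera('scene'),310,180,170,120,4,'pics/t3.png')"
```

```text
clock: 33.38
tcp_pos: [0.5318, 0.1917, 0.3211]
ee_rot: [[0.996, -0.093, -0.006], [-0.093, -0.996, -0.001], [-0.005, 0.001, -1.0]]
wrist_force: [0.4, 0.8, 1.0]
opening: 0.0254
shift [ 90.4 563.6  71.4] turn -9.3 | tcp [0.5318 0.1917 0.3211] yaw -95.3 F [0.4 0.8 1. ] op 0.0254 t 33.38 q6 1.8
```

View pics/t1.png

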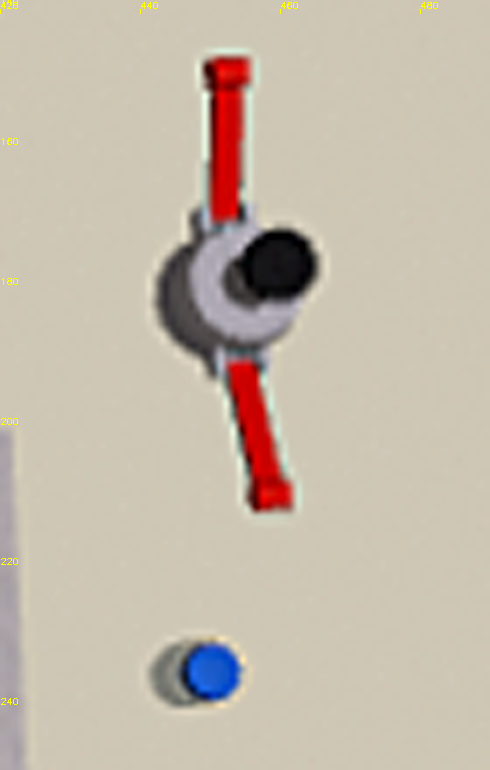

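View pics/t2.png

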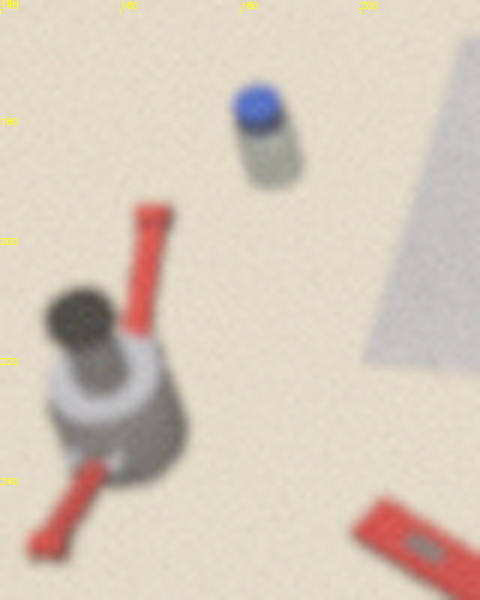

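View pics/t3.png

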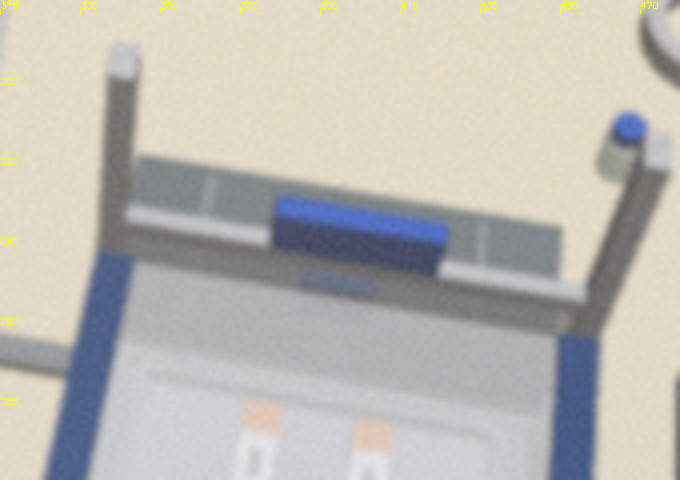

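```bash
cat > fitc.py <<'E'
from h import *
from scipy.optimize import least_squares
T=read_camera("top");S=read_camera("scene")
def fit(obs,z0=0.,p0=(.57,-.39,4,.1,.1)):
    def M(p,k):
        x,y,a=p[:3];a=np.radians(a)   # a: world angle of arm axis
        if k=='rim': return [x,y,z0+.088]
        s,t=(1,p[3]) if k=='far' else (-1,p[4])
        e=np.radians(25)-t; r=.027+.064*np.cos(e)
        return [x+s*r*np.cos(a),y+s*r*np.sin(a),z0+.022+.064*np.sin(e)]
    f=lambda p:np.concatenate([proj(c,M(p,k))[0]-uv for c,uv,k in obs])
    r=least_squares(f,p0); print(r.x.round(4)); print(r.fun.reshape(-1,2).round(1)); return r.x
ct=lambda x,y,o,s:[o[0]+x/s-.5,o[1]+y/s-.5]
if __name__=="__main__":
    t=lambda x,y:ct(x,y,(420,140),7); s=lambda x,y:ct(x,y,(140,160),6)
    o=[(T,t(281,263),'rim'),(T,t(228,60),'far'),(T,t(272,506),'near'),(S,s(80,317),'rim'),(S,s(154,209),'near'),(S,s(47,556),'far')]
    fit(o); fit(o[:3]); fit(o[3:])
E
python3 fitc.py
```

```text
[ 0.5822 -0.3916  2.6411  0.0807  0.0997]
[[ 0.4 -0.3]
 [-0.2  0.6]
 [-0.1 -0.8]
 [-0.3 -1. ]
 [ 0.4  0.5]
 [ 0.2 -0. ]]
[ 0.5823 -0.3918  2.8705  0.0718  0.1668]
[[ 0.5 -0.3]
 [-0.2  0.6]
 [-0.3 -0.2]]
[ 0.5846 -0.3898  1.7934  0.0438 -0.0819]
[[ 0.1 -0.2]
 [-0.1  0.2]
 [-0.1  0. ]]
```

```bash
python3 -m pendant '[[0,[8,40,0],-1],[0,[16,80,0],-2],[0,[24,120,0],-3],[0,[32,160,10],-4],[0,[40,200,20],-5],[0,[48,240,30],-6],[0,[56,280,40],-7],[0,[64,320,50],-8]]'
python3 -m pendant '[[0,[5,40,0],0],[0,[10,80,0],0],[0,[15,120,0],0],[0,[20,160,0],0],[0,[20,200,0],0],[0,[20,220,0],0],[0,[20,220,0],0]]'
python3 -m pendant '[[0,[0,0,0],0],[0,[0,0,0],0]]'
python3 -c "
from h import *
to(.583,-.391,.13,92.5)"
```

```text
clock: 34.3
tcp_pos: [0.5723, -0.1351, 0.2714]
ee_rot: [[0.999, 0.044, 0.0], [0.044, -0.999, -0.0], [0.0, 0.0, -1.0]]
wrist_force: [1.5, 0.5, -0.5]
opening: 0.044
clock: 34.88
tcp_pos: [0.6006, -0.3566, 0.2696]
ee_rot: [[0.999, 0.039, -0.002], [0.039, -0.999, 0.0], [-0.002, -0.0, -1.0]]
wrist_force: [-0.4, -0.2, -1.1]
opening: 0.0442
clock: 35.05
tcp_pos: [0.6017, -0.3506, 0.2718]
ee_rot: [[0.999, 0.045, -0.0], [0.045, -0.999, 0.0], [-0.0, -0.0, -1.0]]
wrist_force: [-0.4, 0.9, -0.4]
opening: 0.0441
shift [-20.5  39.5 141.8] turn 0.1 | tcp [ 0.6017 -0.3506  0.2718] yaw -87.4 F [-0.4  0.9 -0.4] op 0.0441 t 35.05 q6 0.83
```

```bash
python3 -m pendant '[[0,[-20,39,10],0],[0,[-20,39,40],0],[0,[-20,39,80],0],[0,[-20,39,115],0],[0,[-20,39,135],0],[0,[-20,39,142],0],[0,[-20,39,142],0],[0,[-20,39,142],0]]'
python3 -c "
from h import *
to(.583,-.391,.050,92.5)
crop(read_camera('scene'),120,150,120,100,6,'pics/u.png',[[.583,-.391,.088]])"
```

```text
clock: 35.72
tcp_pos: [0.5839, -0.3906, 0.1321]
ee_rot: [[0.999, 0.045, 0.002], [0.045, -0.999, -0.002], [0.002, 0.002, -1.0]]
wrist_force: [0.8, -0.2, 0.0]
opening: 0.0441
shift [-1.1  0.2 82.1] turn 0.1 | tcp [ 0.5839 -0.3906  0.1321] yaw -87.4 F [ 0.8 -0.2  0. ] op 0.0441 t 35.72 q6 0.77
```

View pics/u.png

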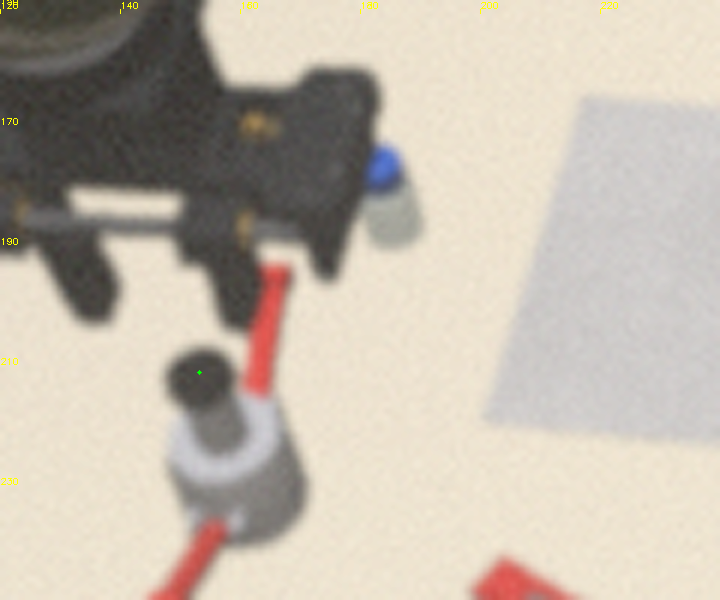

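```bash
python3 -m pendant '[[0,[-1,0,15],0],[0,[-1,0,30],0],[0,[-1,0,45],0],[0,[-1,0,58],0],[0,[-1,0,68],0],[0,[-1,0,75],0],[0,[-1,0,79],0],[0,[-1,0,80],0]]'
python3 -m pendant '[[-1,[0,0,0],0],[-1,[0,0,0],0],[-1,[0,0,0],0],[-1,[0,0,0],0],[-1,[0,0,0],0],[-1,[0,0,0],0],[-1,[0,0,0],0],[-1,[0,0,0],0]]' 50
python3 -c "
from h import *
to(.583,-.391,.050,92.5)"
```

```text
clock: 36.43
tcp_pos: [0.5821, -0.3909, 0.05]
ee_rot: [[0.999, 0.044, -0.0], [0.044, -0.999, 0.0], [-0.0, -0.0, -1.0]]
wrist_force: [0.6, -0.7, -0.6]
opening: 0.0441
clock: 37.1
tcp_pos: [0.5823, -0.3914, 0.0509]
ee_rot: [[0.999, 0.044, 0.001], [0.044, -0.999, -0.001], [0.001, 0.001, -1.0]]
wrist_force: [0.1, -3.4, 4.2]
opening: 0.0238
shift [ 0.7 -0.4  0.9] turn 0.0 | tcp [ 0.5823 -0.3914  0.0509] yaw -87.5 F [ 0.1 -3.4  4.2] op 0.0238 t 37.1 q6 0.77
```

```bash
python3 -m pendant '[[-1,[0,0,0],0],[-1,[0,0,0],0],[-1,[0,0,0],0],[-1,[0,0,0],0]]' 50
python3 -m pendant '[[-1,[0,0,-20],0],[-1,[0,0,-50],0],[-1,[0,0,-90],0],[-1,[0,0,-130],0],[-1,[0,0,-160],0],[-1,[0,0,-175],0],[-1,[0,0,-175],0],[-1,[0,0,-175],0]]'
python3 -c "
from h import *
to(.5985,-.115,.23,92.5)
crop(read_camera('scene'),120,90,120,100,6,'pics/v.png')
crop(read_camera('top'),320,120,170,110,4,'pics/v2.png')"
```

```text
clock: 37.43
tcp_pos: [0.5823, -0.3914, 0.0509]
ee_rot: [[0.999, 0.044, 0.001], [0.044, -0.999, -0.001], [0.001, 0.001, -1.0]]
wrist_force: [0.4, -3.0, 6.1]
opening: 0.0235
clock: 38.1
tcp_pos: [0.5818, -0.3902, 0.2235]
ee_rot: [[0.999, 0.045, -0.002], [0.045, -0.999, 0.002], [-0.002, -0.002, -1.0]]
wrist_force: [0.5, 0.5, -5.4]
opening: 0.0234
shift [  28.9 -274.2   -5.9] turn 0.1 | tcp [ 0.5818 -0.3902  0.2235] yaw -87.4 F [ 0.5  0.5 -5.4] op 0.0234 t 38.1 q6 0.77
```

View pics/v.png

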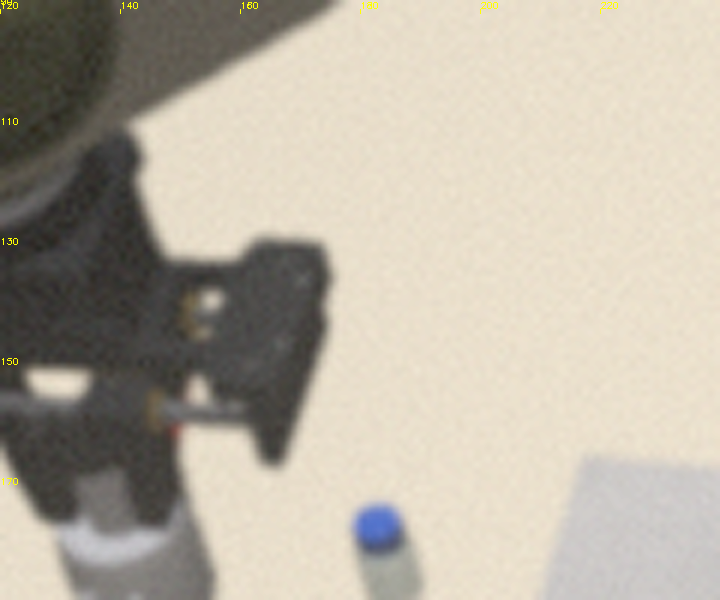

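View pics/v2.png

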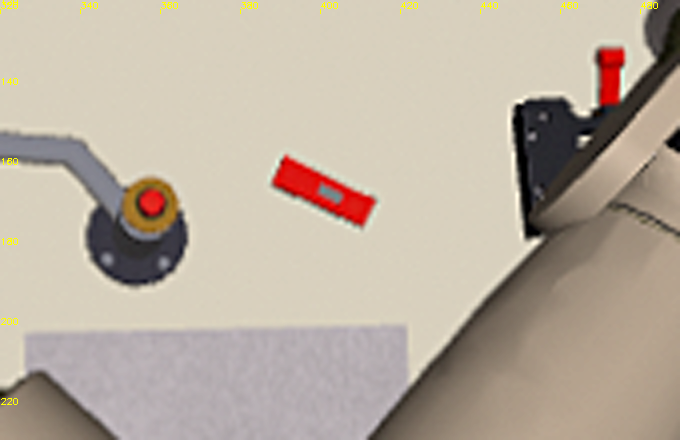

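```bash
python3 -m pendant '[[-1,[4,-35,0],0],[-1,[8,-75,0],0],[-1,[12,-115,0],0],[-1,[16,-155,0],0],[-1,[20,-195,0],0],[-1,[24,-235,0],0],[-1,[28,-264,0],0],[-1,[28,-274,0],0]]'
python3 -m pendant '[[-1,[0,0,0],0],[-1,[0,0,0],0],[-1,[0,0,0],0]]'
python3 -c "
from h import *
to(.5985,-.115,.23,92.5)
T=read_camera('top');S=read_camera('scene')
print(back(T,[[356.9,170.9]],.13),back(S,[[264.7,219.5]],.13),back(T,[[357.5,169.9]],.138),back(S,[[264.7,215.5]],.138))
crop(S,200,120,130,130,6,'pics/w.png')
crop(T,300,100,110,110,6,'pics/w2.png')"
```

```text
clock: 38.87
tcp_pos: [0.5974, -0.1113, 0.2234]
ee_rot: [[0.999, 0.048, -0.003], [0.048, -0.999, 0.003], [-0.003, -0.003, -1.0]]
wrist_force: [0.7, -0.6, -3.7]
opening: 0.0234
clock: 39.12
tcp_pos: [0.5976, -0.1173, 0.2243]
ee_rot: [[0.999, 0.043, -0.001], [0.043, -0.999, 0.0], [-0.001, -0.0, -1.0]]
wrist_force: [1.0, 0.4, -3.9]
opening: 0.0236
shift [ 1.  -2.3 -5.7] turn -0.0 | tcp [ 0.5976 -0.1173  0.2243] yaw -87.5 F [ 1.   0.4 -3.9] op 0.0236 t 39.12 q6 1.14
[[ 0.59529114 -0.11333171  0.13      ]] [[ 0.60566156 -0.11409267  0.13      ]] [[ 0.59635656 -0.11423545  0.138     ]] [[ 0.60046497 -0.11442055  0.138     ]]
```

View pics/w.png

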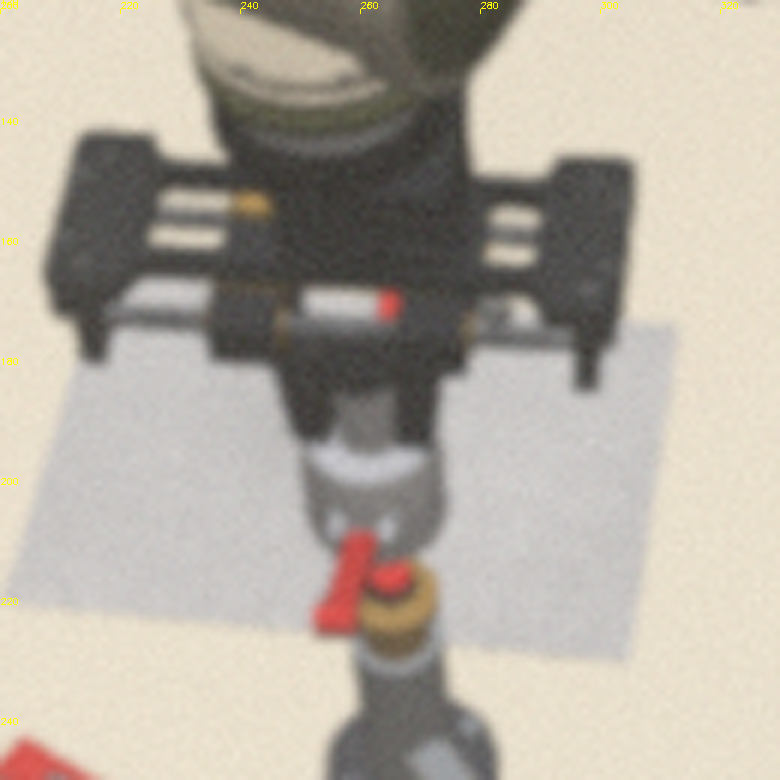

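View pics/w2.png

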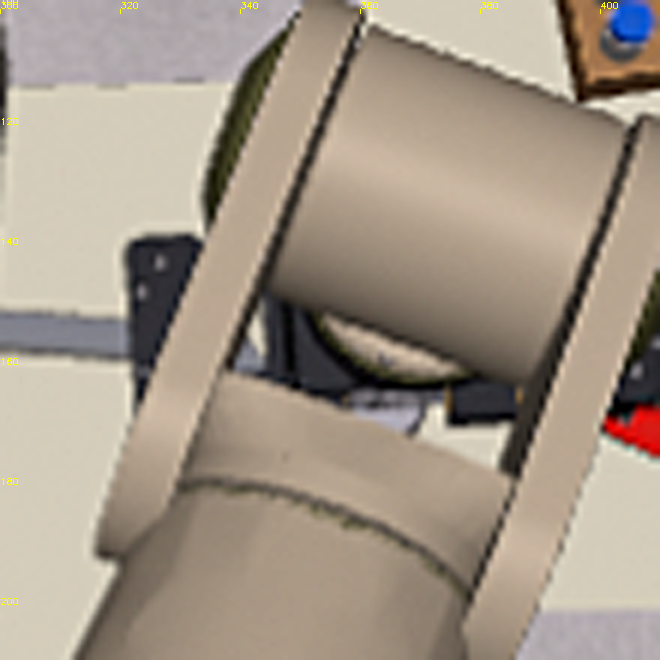

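```bash
python3 -c "
from h import *
S=read_camera('scene');s=read_state();x,y,z=s['tcp_pos'];m=z-.0509
a=np.linspace(0,2*np.pi,40)
ring=lambda x,y,z,r:[[x+r*np.cos(t),y+r*np.sin(t),z] for t in a]
P=ring(x,y,m+.046,.026)+ring(x,y,m,.026)+ring(.5985,-.1148,.13,.018)+ring(.5985,-.1148,.1195,.018)
crop(S,240,165,60,70,10,'pics/x.png',P)"
```

```text
(no output)
```

View pics/x.png

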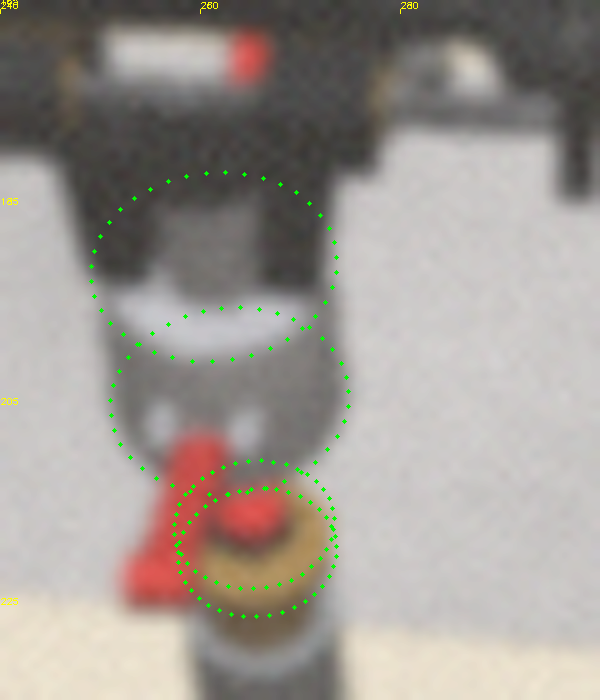

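```bash
python3 -m pendant '[[-1,[1,-2,8],0],[-1,[1,-2,16],0],[-1,[1,-2,22],0],[-1,[1,-2,28],0],[-1,[1,-2,28],0],[-1,[1,-2,28],0]]'
python3 -c "
from h import *
S=read_camera('scene');to(.5988,-.115,.195,92.5);s=read_state();x,y,z=s['tcp_pos'];m=z-.0509
a=np.linspace(0,2*np.pi,40)
ring=lambda x,y,z,r:[[x+r*np.cos(t),y+r*np.sin(t),z] for t in a]
P=ring(x,y,m,.026)+ring(.5988,-.115,.1195,.018)
crop(S,230,175,70,80,8,'pics/y.png',P)
crop(read_camera('top'),310,130,80,70,8,'pics/y2.png')"
```

```text
clock: 39.77
tcp_pos: [0.5987, -0.1138, 0.1968]
ee_rot: [[0.999, 0.044, -0.001], [0.044, -0.999, 0.0], [-0.001, -0.0, -1.0]]
wrist_force: [-0.6, 0.4, -4.0]
opening: 0.0233
shift [-0.1  1.1  2.3] turn 0.0 | tcp [ 0.5988 -0.1139  0.1973] yaw -87.5 F [-0.1  0.1 -2.3] op 0.0235 t 39.82 q6 1.15
```

View pics/y.png

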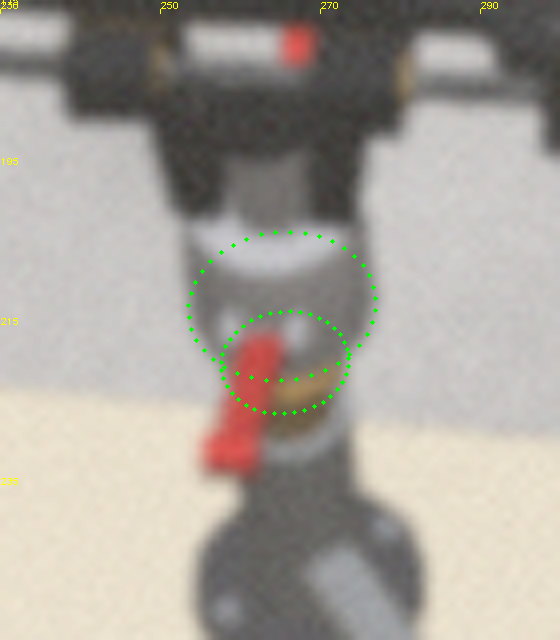

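View pics/y2.png

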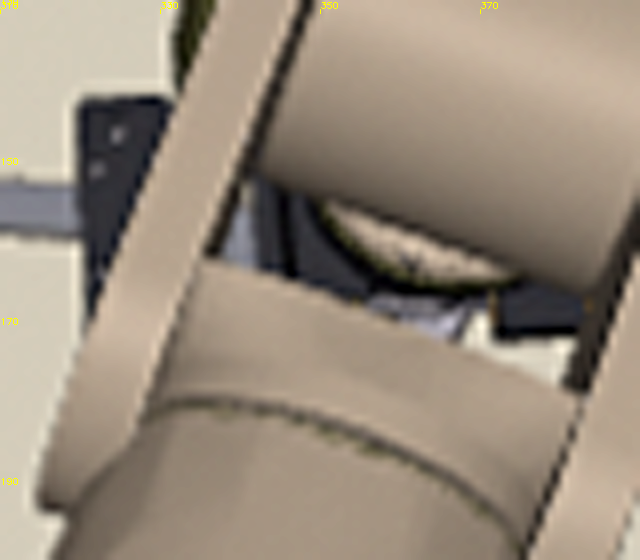

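```bash
python3 -m pendant '[[-1,[0,0,4],0],[-1,[0,0,8],0],[-1,[0,0,12],0],[-1,[0,0,15],0],[-1,[0,0,18],0],[-1,[0,0,20],0],[-1,[0,0,20],0]]'
python3 -m pendant '[[-1,[0,0,3],0],[-1,[0,0,6],0],[-1,[0,0,9],0],[-1,[0,0,11],0],[-1,[0,0,13],0],[-1,[0,0,15],0],[-1,[0,0,15],0]]'
```

```text
clock: 40.45
tcp_pos: [0.5986, -0.1138, 0.1767]
ee_rot: [[0.999, 0.044, -0.001], [0.044, -0.999, 0.0], [-0.001, -0.0, -1.0]]
wrist_force: [-0.1, -0.4, -4.1]
opening: 0.0235
clock: 41.03
tcp_pos: [0.5986, -0.1138, 0.1618]
ee_rot: [[0.999, 0.044, -0.001], [0.044, -0.999, 0.0], [-0.001, -0.0, -1.0]]
wrist_force: [-0.3, -0.8, -3.7]
opening: 0.0237
```

No side force, so it is over the lip. I'll continue down to the poppet and then home.

```bash
python3 -m pendant '[[-1,[0,0,3],0],[-1,[0,0,6],0],[-1,[0,0,9],0],[-1,[0,0,11],0],[-1,[0,0,11],0]]'
python3 -m pendant '[[-1,[0,0,2],0],[-1,[0,0,4],0],[-1,[0,0,6],0],[-1,[0,0,7],0],[-1,[0,0,7],0]]'
python3 -m pendant '[[-1,[0,0,2],0],[-1,[0,0,3],0],[-1,[0,0,4],0],[-1,[0,0,4],0]]'
```

```text
clock: 41.45
tcp_pos: [0.5987, -0.1138, 0.1508]
ee_rot: [[0.999, 0.044, -0.0], [0.044, -0.999, 0.0], [-0.0, -0.0, -1.0]]
wrist_force: [-0.8, -1.1, -4.4]
opening: 0.0234
clock: 41.87
tcp_pos: [0.5991, -0.1139, 0.1449]
ee_rot: [[0.999, 0.044, 0.001], [0.044, -0.999, -0.0], [0.001, 0.001, -1.0]]
wrist_force: [0.2, 1.4, 4.9]
opening: 0.0235
clock: 42.2
tcp_pos: [0.5997, -0.114, 0.1427]
ee_rot: [[0.999, 0.045, 0.004], [0.045, -0.999, -0.001], [0.004, 0.001, -1.0]]
wrist_force: [-3.8, 2.6, 15.7]
opening: 0.0235
```

```bash
python3 -m pendant '[[-1,[0,0,2],0],[-1,[0,0,3],0],[-1,[0,0,3],0]]'
python3 -m pendant '[[-1,[0,0,2],0],[-1,[0,0,3],0],[-1,[0,0,3],0]]'
```

```text
clock: 42.45
tcp_pos: [0.6008, -0.1142, 0.1427]
ee_rot: [[0.999, 0.045, 0.008], [0.045, -0.999, -0.003], [0.008, 0.003, -1.0]]
wrist_force: [-6.7, 4.2, 32.1]
opening: 0.0234
clock: 42.7
tcp_pos: [0.6017, -0.1142, 0.1425]
ee_rot: [[0.999, 0.045, 0.012], [0.045, -0.999, -0.004], [0.012, 0.005, -1.0]]
wrist_force: [-12.1, 7.1, 48.6]
opening: 0.0232
```

```bash
python3 -m pendant '[[-1,[0,0,-4],0],[-1,[0,0,-8],0],[-1,[0,0,-8],0],[0,[0,0,-8],0],[0,[0,0,-8],0],[0,[0,0,-8],0],[0,[0,0,-8],0],[0,[0,0,-8],0]]'
python3 -m pendant '[[0,[0,0,0],0],[0,[0,0,0],0],[0,[0,0,-20],0],[0,[0,0,-45],0],[0,[0,0,-75],0],[0,[0,0,-100],0],[-1,[-40,0,-120],0],[-1,[-80,0,-120],0]]'
python3 -m pendant '[[-1,[-40,0,0],0],[-1,[-80,0,0],0],[-1,[-120,0,0],0],[-1,[-120,0,0],0],[-1,[-120,0,0],0]]'
python3 -c "
from h import *
to(.5988,-.115,.195,92.5)
crop(read_camera('scene'),210,160,110,100,7,'pics/z.png')
crop(read_camera('top'),300,110,110,90,7,'pics/z2.png')"
```

```text
clock: 43.37
tcp_pos: [0.5987, -0.1139, 0.1418]
ee_rot: [[0.999, 0.044, -0.001], [0.044, -0.999, 0.0], [-0.001, -0.0, -1.0]]
wrist_force: [0.3, 0.1, -0.4]
opening: 0.0437
clock: 44.03
tcp_pos: [0.5208, -0.1178, 0.2648]
ee_rot: [[0.999, 0.046, 0.005], [0.046, -0.999, -0.002], [0.005, 0.003, -1.0]]
wrist_force: [-0.1, -1.7, 0.7]
opening: 0.0326
clock: 44.45
tcp_pos: [0.3992, -0.1228, 0.2628]
ee_rot: [[0.999, 0.043, 0.001], [0.043, -0.999, -0.001], [0.001, 0.001, -1.0]]
wrist_force: [0.8, -0.2, -0.3]
opening: 0.0008
shift [199.7   0.7  68.1] turn -0.0 | tcp [ 0.3992 -0.1228  0.2628] yaw -87.5 F [ 0.8 -0.2 -0.3] op 0.0008 t 44.45 q6 0.95
```

View pics/z.png

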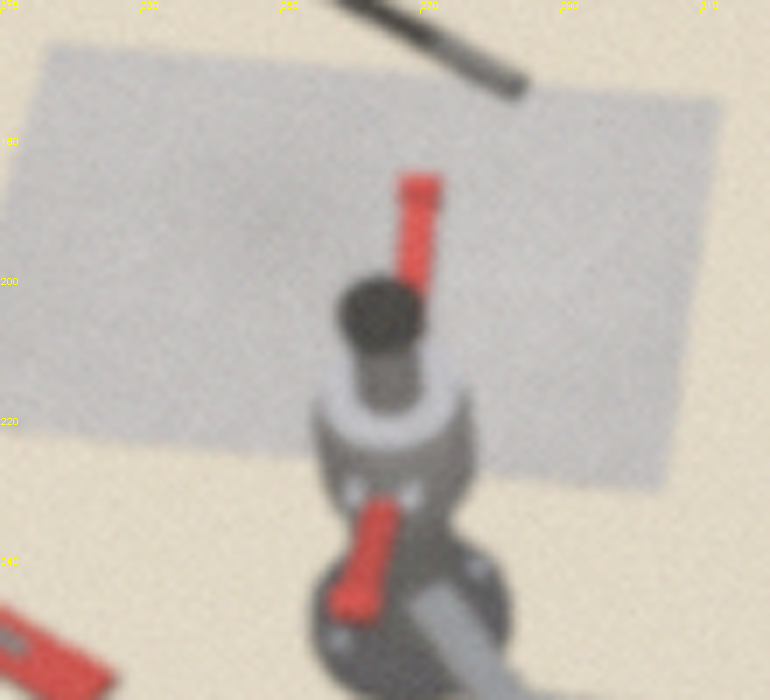

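View pics/z2.png

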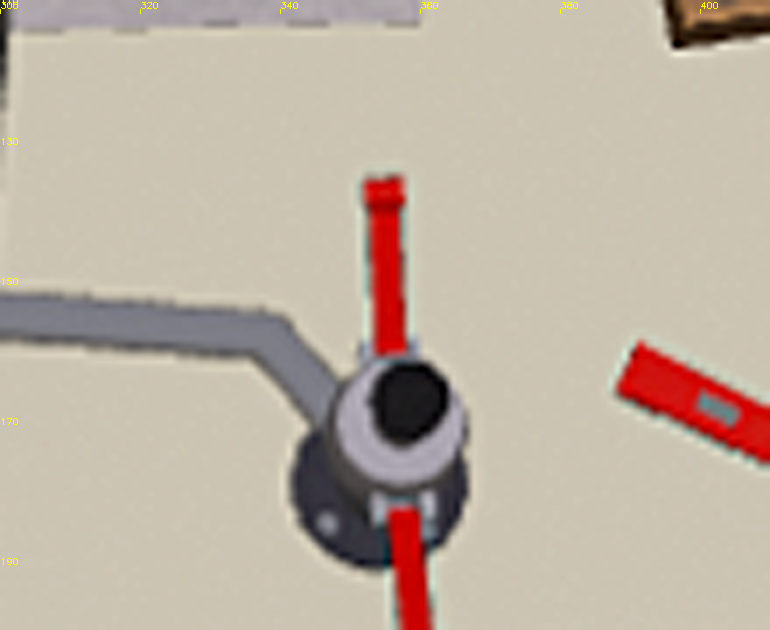

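Run:
```python
from fitc import *
t=lambda x,y:ct(x,y,(300,110),7); s=lambda x,y:ct(x,y,(210,160),7)
o=[(T,t(410,402),'rim'),(T,t(384,180),'far'),(S,s(382,313),'rim'),(S,s(419,177),'near'),(S,s(353,618),'far')]
p=fit(o,.092,(.6,-.115,3,.1,.1))
fit(o[2:],.092,(.6,-.115,3,.1,.1))
to(.6-.068,-.116,.20,92.5)
```

```text
[ 0.599  -0.1131  2.3513  0.0752 -0.1153]
[[ 0.3 -1.3]
 [ 0.1  0.4]
 [-0.  -0.8]
 [ 0.3 -0.2]
 [ 0.3  0. ]]
[ 0.6009 -0.1128  1.9374  0.0438 -0.2647]
[[ 0.  -0.1]
 [-0.   0.1]
 [ 0.  -0. ]]
shift [131.2  -1.   62.2] turn 0.1 | tcp [ 0.4009 -0.1229  0.2622] yaw -87.4 F [-0.4 -0.6  1.1] op 0.0005 t 44.65 q6 0.95
```

```bash
python3 -m pendant '[[-1,[40,-1,0],0],[-1,[80,-1,20],0],[-1,[118,-1,50],0],[-1,[118,-1,80],0],[-1,[118,-1,92],0],[-1,[118,-1,92],0],[-1,[118,-1,92],0],[-1,[118,-1,92],0]]'
python3 -c "
from h import *
to(.519,-.117,.17,92.5)
crop(read_camera('scene'),210,130,110,130,6,'pics/aa.png')"
```

```text
clock: 45.32
tcp_pos: [0.5186, -0.1167, 0.1714]
ee_rot: [[0.999, 0.045, 0.002], [0.045, -0.999, -0.001], [0.002, 0.001, -1.0]]
wrist_force: [-1.0, 0.0, 0.8]
opening: 0.0003
shift [0.4 0.4 1.4] turn 0.1 | tcp [ 0.5186 -0.1167  0.1714] yaw -87.4 F [-1.   0.   0.8] op 0.0003 t 45.32 q6 1.08
```

View pics/aa.png

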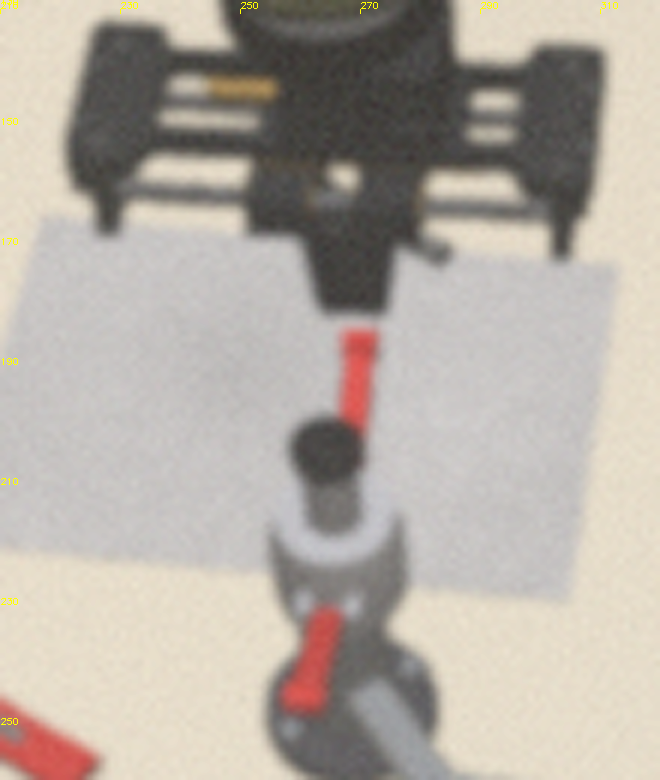

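Finger lined up over the near arm. Now following the arc down.

```bash
python3 -m pendant '[[-1,[2,0,15],0],[-1,[2,0,30],0],[-1,[2,0,40],0],[-1,[2,0,47],0],[-1,[2,0,53],0],[-1,[3,0,59],0],[-1,[3,0,65],0],[-1,[3,0,65],0]]'
python3 -m pendant '[[-1,[1,0,4],0],[-1,[2,0,8],0],[-1,[4,0,12],0],[-1,[6,0,15],0],[-1,[8,0,18],0],[-1,[10,0,21],0],[-1,[12,0,24],0],[-1,[12,0,24],0]]'
python3 -c "
from h import *
to(.519,-.117,.17,92.5)
crop(read_camera('scene'),210,130,110,130,6,'pics/ab.png')"
```

```text
clock: 46.03
tcp_pos: [0.521, -0.1163, 0.1046]
ee_rot: [[0.999, 0.044, 0.0], [0.044, -0.999, 0.0], [0.0, -0.0, -1.0]]
wrist_force: [-0.1, -0.6, 0.7]
opening: 0.0006
clock: 46.7
tcp_pos: [0.5329, -0.1157, 0.0805]
ee_rot: [[0.999, 0.045, -0.001], [0.045, -0.999, 0.0], [-0.001, -0.0, -1.0]]
wrist_force: [-0.6, -0.6, 1.7]
opening: 0.0004
shift [-14.    0.7 -89.5] turn 0.1 | tcp [ 0.5329 -0.1157  0.0805] yaw -87.4 F [-0.6 -0.6  1.7] op 0.0004 t 46.7 q6 1.1
```

View pics/ab.png

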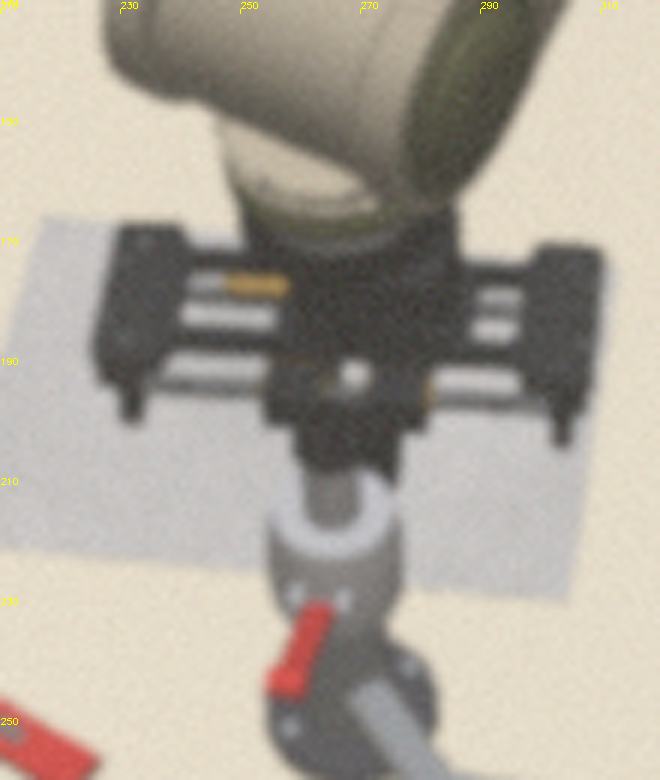

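```bash
python3 -m pendant '[[-1,[1,0,2],0],[-1,[3,0,4],0],[-1,[4,0,5],0],[-1,[5,0,6],0],[-1,[5,0,6],0]]'
python3 -m pendant '[[-1,[1,0,1],0],[-1,[2,0,2],0],[-1,[2,0,2],0]]'
python3 -c "
from h import *
to(.519,-.117,.17,92.5)"
```

```text
clock: 47.17
tcp_pos: [0.5379, -0.1156, 0.075]
ee_rot: [[0.999, 0.044, -0.0], [0.044, -0.999, 0.0], [-0.0, -0.0, -1.0]]
wrist_force: [-0.3, 0.1, 1.9]
opening: 0.0
clock: 47.42
tcp_pos: [0.5397, -0.1154, 0.0728]
ee_rot: [[0.999, 0.044, -0.001], [0.044, -0.999, 0.0], [-0.001, -0.0, -1.0]]
wrist_force: [-2.0, -0.1, 1.6]
opening: 0.0006
shift [-20.8   0.7 -97.1] turn 0.0 | tcp [ 0.5397 -0.1154  0.0728] yaw -87.5 F [-2.  -0.1  1.6] op 0.0006 t 47.42 q6 1.1
```

```bash
python3 -m pendant '[[-1,[0,0,-3],0],[-1,[0,0,-6],0],[-1,[2,0,-6],0],[-1,[4,0,-6],0],[-1,[4,0,-6],0]]'
python3 -m pendant '[[-1,[1,0,0],0],[-1,[2,0,0],0],[-1,[2,0,0],0]]'
python3 -m pendant '[[-1,[1,0,0],0],[-1,[2,0,0],0],[-1,[2,0,0],0]]'
```

```text
clock: 47.83
tcp_pos: [0.5431, -0.1149, 0.0787]
ee_rot: [[0.999, 0.045, -0.003], [0.045, -0.999, 0.001], [-0.003, -0.001, -1.0]]
wrist_force: [-5.3, 0.6, 0.2]
opening: 0.0002
clock: 48.08
tcp_pos: [0.5439, -0.1147, 0.078]
ee_rot: [[0.999, 0.045, -0.006], [0.045, -0.999, 0.002], [-0.006, -0.002, -1.0]]
wrist_force: [-10.3, -0.1, -0.2]
opening: 0.0001
clock: 48.33
tcp_pos: [0.5445, -0.1145, 0.0777]
ee_rot: [[0.999, 0.045, -0.01], [0.045, -0.999, 0.002], [-0.01, -0.003, -1.0]]
wrist_force: [-16.7, -1.5, 0.7]
opening: 0.0002
```

```bash
python3 -m pendant '[[-1,[-8,0,0],0],[-1,[-25,0,0],0],[-1,[-50,0,-10],0],[-1,[-90,0,-50],0],[-1,[-130,0,-90],0],[-1,[-160,0,-130],0],[-1,[-180,0,-170],0],[-1,[-180,0,-170],0]]'
python3 -m pendant '[[-1,[0,0,0],0],[-1,[0,0,0],0]]'
python3 -c "
from h import *
to(.519,-.117,.17,92.5)
crop(read_camera('scene'),210,160,110,100,7,'pics/ac.png')
crop(read_camera('top'),300,110,110,90,7,'pics/ac2.png')"
```

```text
clock: 49.0
tcp_pos: [0.3669, -0.1229, 0.251]
ee_rot: [[0.999, 0.044, 0.001], [0.044, -0.999, -0.001], [0.001, 0.001, -1.0]]
wrist_force: [-0.4, -0.8, 0.4]
opening: 0.0005
clock: 49.17
tcp_pos: [0.3684, -0.1236, 0.2508]
ee_rot: [[0.999, 0.043, 0.005], [0.043, -0.999, -0.003], [0.004, 0.003, -1.0]]
wrist_force: [0.5, -0.1, -0.3]
opening: 0.0005
shift [150.4  -0.3  81.5] turn -0.0 | tcp [ 0.3684 -0.1236  0.2508] yaw -87.5 F [ 0.5 -0.1 -0.3] op 0.0005 t 49.17 q6 0.9
```

View pics/ac.png

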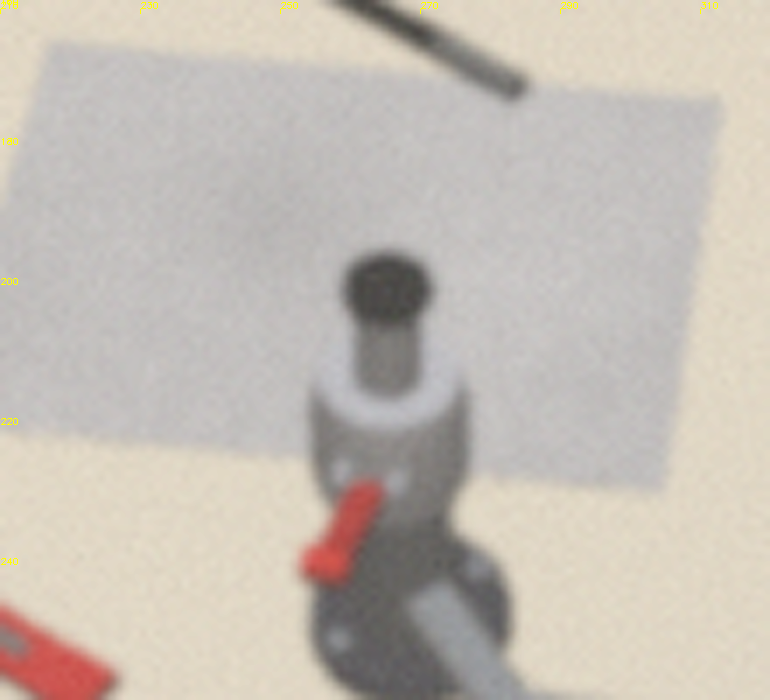

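View pics/ac2.png

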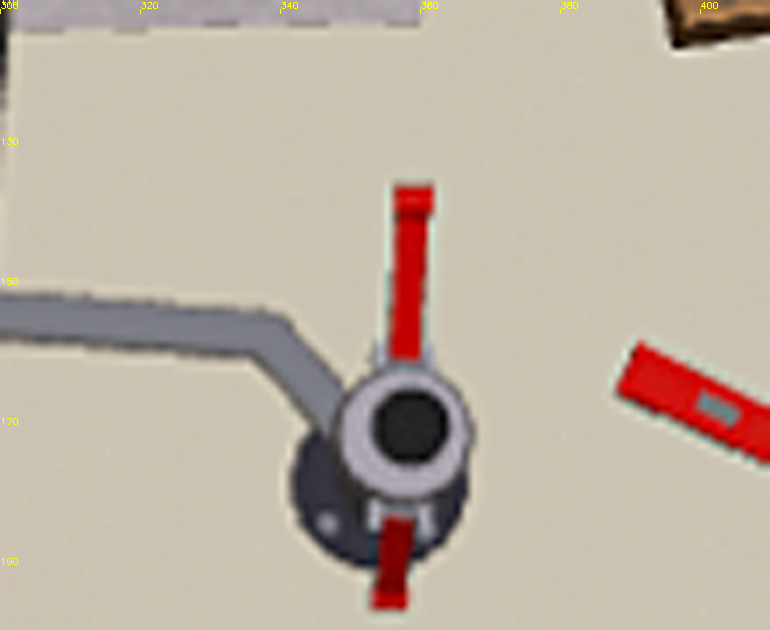

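Run:
```python
from h import *
from scipy.optimize import least_squares
T=read_camera("top");S=read_camera("scene")
ct=lambda x,y,o:[o[0]+x/7-.5,o[1]+y/7-.5]
o={'rim':(ct(410,427,(300,110)),ct(388,288,(210,160))),'ring':(ct(404,432,(300,110)),ct(390,380,(210,160))),'tip':(ct(413,187,(300,110)),ct(323,577,(210,160)))}
for k,(a,b) in o.items():
    f=lambda p:np.r_[proj(T,p)[0]-a,proj(S,p)[0]-b]
    r=least_squares(f,[.6,-.11,.15]);print(k,r.x.round(4),r.fun.round(1))
print('rim@.18',back(T,[o['rim'][0]],.18),back(S,[o['rim'][1]],.18))
to(.592,-.114,.25,2.5)
```

```text
rim [ 0.5879 -0.1129  0.1758] [ 0.3 -0.   0.2  0. ]
ring [ 0.5936 -0.1142  0.1353] [ 0.2 -0.   0.2  0. ]
tip [ 0.6806 -0.119   0.1497] [ 0.2 -0.   0.2  0. ]
rim@.18 [[ 0.58706262 -0.111885    0.18      ]] [[ 0.59120968 -0.11254852  0.18      ]]
shift [224.    1.2  -2.5] turn -89.9 | tcp [ 0.3682 -0.1229  0.2479] yaw -87.4 F [-0.  -0.2 -0.2] op 0.0002 t 49.37 q6 0.9
```

```bash
python3 -m pendant '[[0.4,[30,0,0],-7],[0.4,[60,0,0],-14],[0.4,[90,0,0],-21],[0.4,[120,0,0],-28],[0.4,[150,0,0],-35],[0.4,[180,0,0],-42],[0.4,[205,0,0],-49],[0.4,[224,1,0],-56]]'
python3 -m pendant '[[0.4,[0,0,0],-7],[0.4,[0,0,0],-14],[0.4,[0,0,0],-21],[0.4,[0,0,0],-28],[0.4,[0,0,0],-34],[0.4,[0,0,0],-34],[0.4,[0,0,0],-34]]'
python3 -c "
from h import *
to(.592,-.114,.15,2.5)"
```

```text
clock: 50.03
tcp_pos: [0.5937, -0.1133, 0.2467]
ee_rot: [[0.516, 0.857, -0.003], [0.857, -0.516, 0.001], [-0.0, -0.003, -1.0]]
wrist_force: [-0.9, 0.4, -0.0]
opening: 0.0512
clock: 50.62
tcp_pos: [0.592, -0.1139, 0.2478]
ee_rot: [[-0.042, 0.999, -0.002], [0.999, 0.042, 0.001], [0.001, -0.002, -1.0]]
wrist_force: [0.0, 1.1, -0.6]
opening: 0.0619
shift [-0.2  0.2 97.8] turn -0.1 | tcp [ 0.592  -0.1139  0.2478] yaw 2.4 F [ 0.   1.1 -0.6] op 0.0619 t 50.62 q6 -0.43
```

```bash
python3 -m pendant '[[0.4,[0,0,25],0],[0.4,[0,0,45],0],[0.4,[0,0,65],0],[0.4,[0,0,80],0],[0.4,[0,0,90],0],[0.4,[0,0,95],0],[0.4,[0,0,97],0],[0.4,[0,0,97],0]]'
python3 -m pendant '[[-1,[0,0,0],0],[-1,[0,1,0],0],[-1,[0,2,0],0],[-1,[0,3,0],0],[-1,[0,4,0],0],[-1,[0,5,0],0],[-1,[0,6,0],0],[-1,[0,6,0],0]]' 30
python3 -c "
from h import *
to(.599,-.114,.145,2.5)"
```

```text
clock: 51.28
tcp_pos: [0.592, -0.1142, 0.1523]
ee_rot: [[-0.044, 0.999, 0.0], [0.999, 0.044, -0.0], [-0.0, 0.0, -1.0]]
wrist_force: [-0.3, -0.5, -0.0]
opening: 0.0617
clock: 51.95
tcp_pos: [0.5977, -0.114, 0.1524]
ee_rot: [[-0.044, 0.999, -0.001], [0.999, 0.044, -0.0], [-0.0, -0.001, -1.0]]
wrist_force: [-4.3, -0.3, 3.8]
opening: 0.0243
shift [-0.1  1.3  7.4] turn 0.0 | tcp [ 0.5977 -0.114   0.1524] yaw 2.5 F [-4.3 -0.3  3.8] op 0.0243 t 51.95 q6 -0.42
```

```bash
python3 -m pendant '[[-1,[0,0,0],0],[-1,[0,0,0],0],[-1,[0,1,0],0],[-1,[0,1,2],0],[-1,[0,1,4],0],[-1,[0,1,5],0],[-1,[0,1,6],0],[-1,[0,1,6],0]]' 50
python3 -c "
from h import *
to(.599,-.114,.145,2.5)
crop(read_camera('scene'),210,160,110,100,7,'pics/ad.png')"
```

```text
clock: 52.62
tcp_pos: [0.5993, -0.1145, 0.1519]
ee_rot: [[-0.045, 0.999, 0.004], [0.999, 0.045, -0.003], [-0.003, 0.004, -1.0]]
wrist_force: [-19.6, 2.2, 39.9]
opening: 0.0236
shift [ 0.5 -0.3  6.9] turn 0.1 | tcp [ 0.5993 -0.1145  0.1519] yaw 2.6 F [-19.6   2.2  39.9] op 0.0236 t 52.62 q6 -0.42
```

View pics/ad.png

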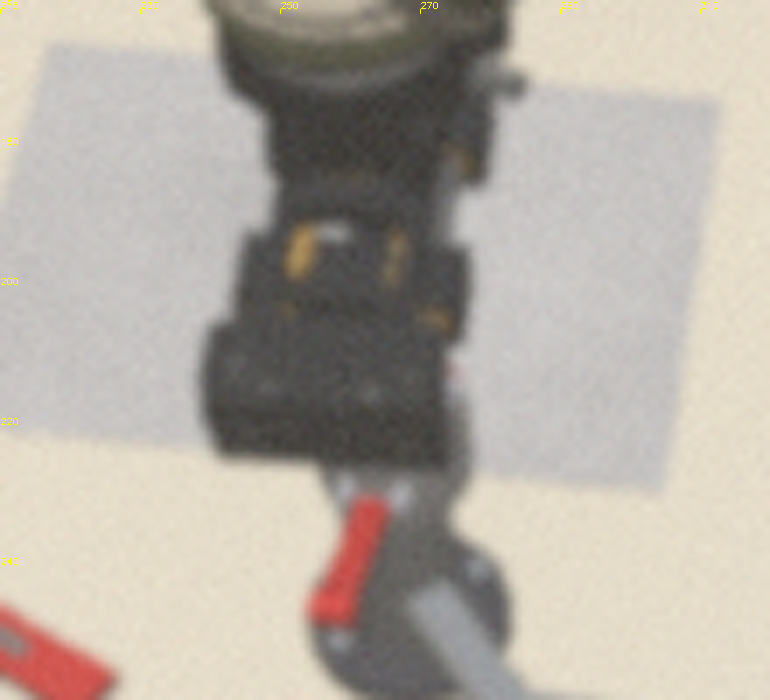

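```bash
python3 -m pendant '[[-1,[0,-0.5,-3],0],[-1,[0,-1,-6],0],[-1,[0,-1,-6],0],[0.2,[0,-1,-6],0],[0.2,[0,-1,-6],0],[0.2,[0,-1,-6],0],[0.2,[0,-1,-6],0],[0.2,[0,-1,-6],0]]'
python3 -m pendant '[[0.2,[0,0,0],0],[0.2,[0,0,0],0],[0.2,[0,0,-20],0],[0.2,[0,0,-45],0],[0.2,[0,0,-75],0],[0.2,[0,0,-100],0],[-1,[0,-40,-110],0],[-1,[0,-80,-110],0]]'
python3 -m pendant '[[-1,[0,-40,0],7],[-1,[0,-80,0],14],[-1,[0,-120,0],21],[-1,[0,-120,0],28],[-1,[0,-120,0],35]]'
python3 -c "
from h import *
to(.667,-.114,.25,92.5)
crop(read_camera('scene'),210,160,110,100,7,'pics/ae.png')
crop(read_camera('top'),300,110,110,90,7,'pics/ae2.png')"
```

```text
clock: 53.33
tcp_pos: [0.5979, -0.1138, 0.1519]
ee_rot: [[-0.044, 0.999, -0.0], [0.999, 0.044, 0.0], [0.0, -0.0, -1.0]]
wrist_force: [-1.0, 0.6, -0.9]
opening: 0.0525
clock: 54.0
tcp_pos: [0.5184, -0.1178, 0.2641]
ee_rot: [[-0.046, 0.999, 0.004], [0.999, 0.046, -0.002], [-0.002, 0.004, -1.0]]
wrist_force: [-0.7, 0.1, 0.3]
opening: 0.0415
clock: 54.42
tcp_pos: [0.3966, -0.1227, 0.2628]
ee_rot: [[0.543, 0.84, 0.001], [0.84, -0.543, -0.001], [-0.0, 0.001, -1.0]]
wrist_force: [0.1, -0.7, 1.2]
opening: 0.0084
shift [154.2 222.3  13.1] turn 54.6 | tcp [ 0.3966 -0.1227  0.2628] yaw -32.9 F [ 0.1 -0.7  1.2] op 0.0084 t 54.42 q6 -0.01
```

View pics/ae.png

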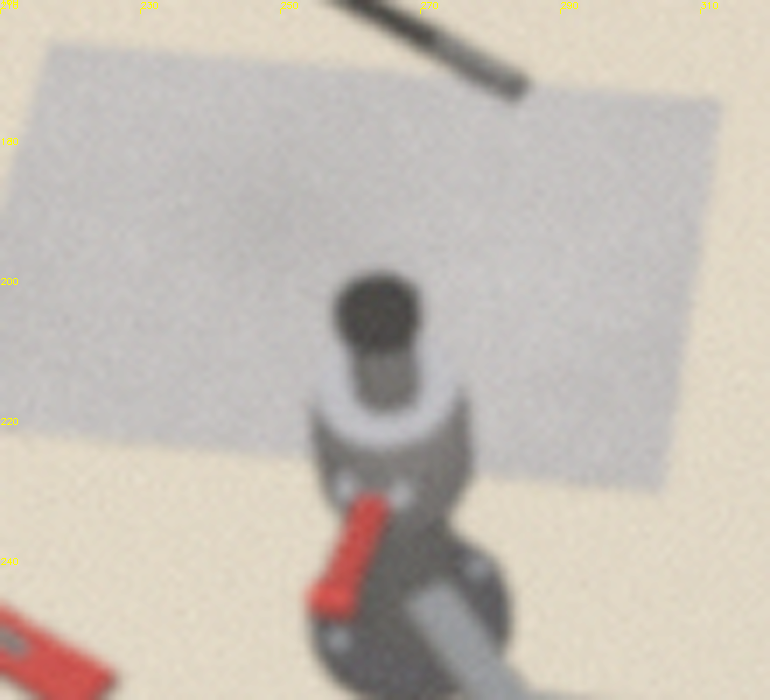

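View pics/ae2.png

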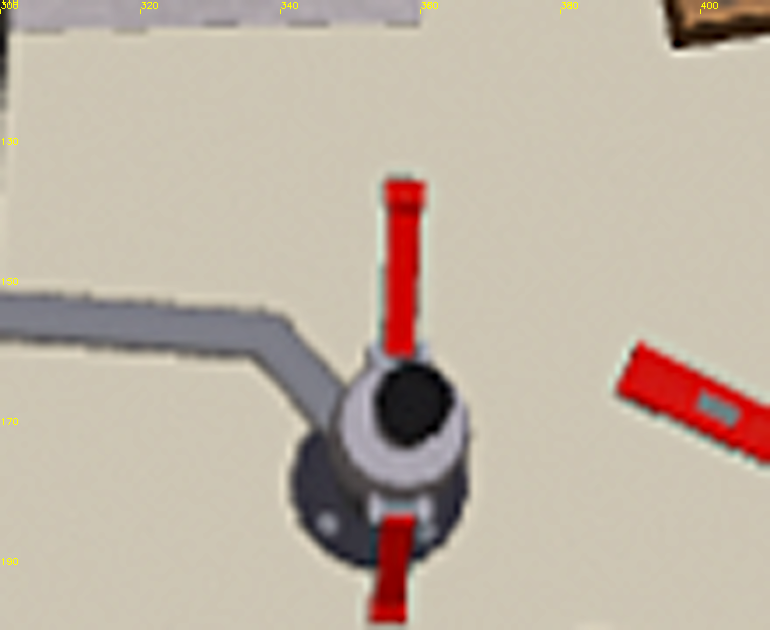

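Run:
```python
from fitc import *
t=lambda x,y:ct(x,y,(300,110),7); s=lambda x,y:ct(x,y,(210,160),7)
o=[(T,t(413,403),'rim'),(T,t(405,182),'far'),(S,s(377,312),'rim'),(S,s(333,614),'far'),(T,t(387,618),'near')]
p=fit(o,.092,(.6,-.115,-1,.1,1.4))
```

```text
[ 0.5983 -0.1138 -1.9444  0.0754  1.4021]
[[ 0.2 -1.1]
 [-0.   0.3]
 [ 0.5 -0.9]
 [-0.1  0. ]
 [ 0.1 -0. ]]
```

```bash
python3 -m pendant '[[-1,[20,30,-10],7],[-1,[42,60,-10],14],[-1,[64,92,-10],21],[-1,[85,124,-10],28],[-1,[107,155,-10],35],[-1,[129,186,-10],42],[-1,[150,217,-10],49],[-1,[159,231,-10],56]]'
python3 -m pendant '[[-1,[0,0,0],3],[-1,[0,0,0],3],[-1,[0,0,0],3],[-1,[0,0,0],3]]'
python3 -c "
from h import *
to(.677,-.1164,.17,88.1)"
```

```text
clock: 55.28
tcp_pos: [0.6812, -0.1116, 0.2698]
ee_rot: [[1.0, 0.026, -0.001], [0.026, -1.0, 0.001], [-0.001, -0.001, -1.0]]
wrist_force: [-0.2, 0.0, 0.4]
opening: 0.0003
clock: 55.62
tcp_pos: [0.678, -0.1125, 0.2723]
ee_rot: [[1.0, -0.022, -0.0], [-0.022, -1.0, -0.0], [-0.0, 0.0, -1.0]]
wrist_force: [-0.7, 0.2, 0.4]
opening: 0.0004
shift [ -1.    3.9 102.3] turn 0.6 | tcp [ 0.678  -0.1125  0.2723] yaw -91.3 F [-0.7  0.2  0.4] op 0.0004 t 55.62 q6 1.26
```

```bash
python3 -m pendant '[[-1,[-1,4,20],0.6],[-1,[-1,4,40],0.6],[-1,[-1,4,60],0.6],[-1,[-1,4,80],0.6],[-1,[-1,4,95],0.6],[-1,[-1,4,102],0.6],[-1,[-1,4,102],0.6],[-1,[-1,4,102],0.6]]'
python3 -c "
from h import *
to(.677,-.1164,.17,88.1)
crop(read_camera('scene'),210,130,110,130,6,'pics/af.png')"
```

```text
clock: 56.28
tcp_pos: [0.6773, -0.1167, 0.1712]
ee_rot: [[0.999, -0.035, 0.001], [-0.035, -0.999, -0.0], [0.001, 0.0, -1.0]]
wrist_force: [-0.3, 0.1, 0.9]
opening: 0.0004
shift [-0.3 -0.3  1.2] turn -0.1 | tcp [ 0.6773 -0.1167  0.1712] yaw -92.0 F [-0.3  0.1  0.9] op 0.0004 t 56.28 q6 1.27
```

View pics/af.png

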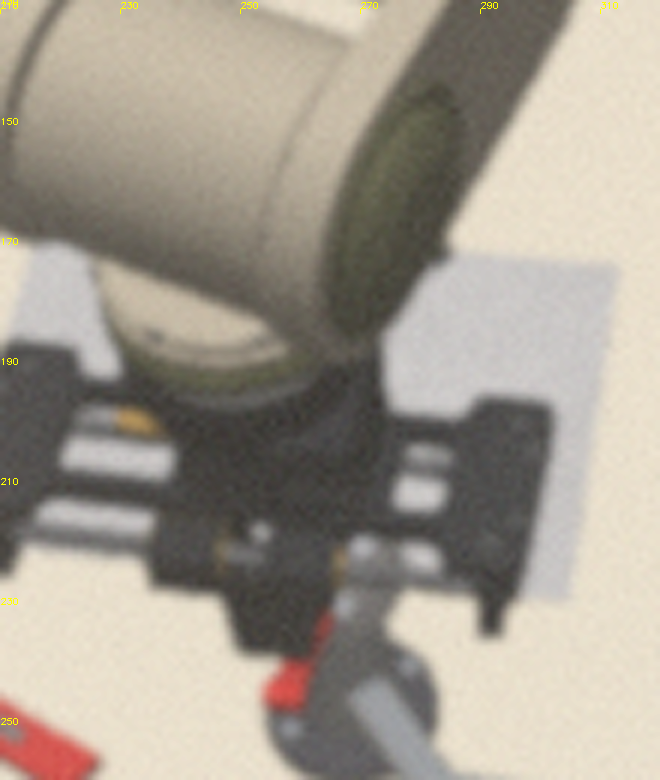

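```bash
python3 -m pendant '[[-1,[-2,0,15],0],[-1,[-2,0,30],0],[-1,[-2,0,40],0],[-1,[-2,0,47],0],[-1,[-2,0,53],0],[-1,[-3,0,59],0],[-1,[-3,0,65],0],[-1,[-3,0,65],0]]'
python3 -m pendant '[[-1,[-1,0,4],0],[-1,[-2,0,8],0],[-1,[-4,0,12],0],[-1,[-6,0,15],0],[-1,[-8,0,18],0],[-1,[-10,0,21],0],[-1,[-12,0,24],0],[-1,[-12,0,24],0]]'
python3 -c "
from h import *
to(.677,-.1164,.17,88.1)"
```

```text
clock: 57.0
tcp_pos: [0.6738, -0.1164, 0.1042]
ee_rot: [[0.999, -0.036, -0.001], [-0.036, -0.999, 0.0], [-0.001, -0.0, -1.0]]
wrist_force: [1.2, -0.7, -0.2]
opening: 0.0004
clock: 57.67
tcp_pos: [0.6616, -0.1159, 0.0806]
ee_rot: [[0.999, -0.036, -0.001], [-0.036, -0.999, 0.0], [-0.001, -0.0, -1.0]]
wrist_force: [-0.1, 0.1, 1.5]
opening: 0.0006
shift [ 15.3  -0.1 -89.5] turn -0.2 | tcp [ 0.6616 -0.1159  0.0806] yaw -92.1 F [-0.1  0.1  1.5] op 0.0006 t 57.67 q6 1.26
```

```bash
python3 -m pendant '[[-1,[-2,0,1],0],[-1,[-4,0,2],0],[-1,[-4,0,3],0],[-1,[-4,0,3],0]]'
python3 -m pendant '[[-1,[-1,0,0],0],[-1,[-2,0,0],0],[-1,[-2,0,0],0]]'
python3 -m pendant '[[-1,[-1,0,0],0],[-1,[-1.5,0,0],0],[-1,[-1.5,0,0],0]]'
```

```text
clock: 58.0
tcp_pos: [0.658, -0.1159, 0.0781]
ee_rot: [[0.999, -0.036, -0.001], [-0.036, -0.999, 0.0], [-0.001, -0.0, -1.0]]
wrist_force: [0.5, 0.3, 1.3]
opening: 0.0004
clock: 58.25
tcp_pos: [0.6562, -0.1158, 0.0781]
ee_rot: [[0.999, -0.036, 0.0], [-0.036, -0.999, 0.0], [0.0, -0.0, -1.0]]
wrist_force: [3.1, 0.3, -1.2]
opening: 0.0001
clock: 58.5
tcp_pos: [0.6546, -0.1157, 0.0781]
ee_rot: [[0.999, -0.036, -0.0], [-0.036, -0.999, 0.0], [-0.0, -0.0, -1.0]]
wrist_force: [2.7, 0.4, -0.0]
opening: 0.0005
```

```bash
python3 -m pendant '[[-1,[-1,0,0],0],[-1,[-1.5,0,0],0],[-1,[-1.5,0,0],0]]'
python3 -m pendant '[[-1,[-1,0,0],0],[-1,[-1,0,0],0]]'
```

```text
clock: 58.75
tcp_pos: [0.6531, -0.1157, 0.0782]
ee_rot: [[0.999, -0.036, -0.0], [-0.036, -0.999, 0.0], [-0.0, -0.0, -1.0]]
wrist_force: [3.0, -0.6, -0.9]
opening: 0.0004
clock: 58.92
tcp_pos: [0.6524, -0.1157, 0.0782]
ee_rot: [[0.999, -0.036, 0.001], [-0.036, -0.999, -0.0], [0.001, 0.0, -1.0]]
wrist_force: [4.2, -0.2, -0.2]
opening: 0.0004
```

```bash
python3 -m pendant '[[-1,[-1,0,0],0],[-1,[-1,0,0],0]]'
python3 -m pendant '[[-1,[-1,0,0],0],[-1,[-1,0,0],0]]'
```

```text
clock: 59.08
tcp_pos: [0.6519, -0.1156, 0.0784]
ee_rot: [[0.999, -0.036, 0.002], [-0.036, -0.999, -0.0], [0.002, 0.0, -1.0]]
wrist_force: [6.4, 0.8, -2.4]
opening: 0.0004
clock: 59.25
tcp_pos: [0.6515, -0.1156, 0.0786]
ee_rot: [[0.999, -0.036, 0.004], [-0.036, -0.999, -0.0], [0.004, 0.0, -1.0]]
wrist_force: [9.7, 0.7, -2.5]
opening: 0.0002
```

```bash
python3 -m pendant '[[-1,[5,0,0],0],[-1,[20,0,0],0],[-1,[32,0,-15],0],[-1,[32,0,-50],0],[-1,[32,0,-90],0],[-1,[32,0,-130],0],[-1,[32,0,-170],0],[-1,[20,0,-190],0]]'
python3 -m pendant '[[-1,[-40,0,0],0],[-1,[-80,0,0],0],[-1,[-120,0,0],0],[-1,[-160,0,0],0],[-1,[-200,0,0],0],[-1,[-240,0,0],0],[-1,[-280,0,0],0],[-1,[-280,0,0],0]]'
python3 -c "
from h import *
to(.38,-.117,.25,92.5)
crop(read_camera('scene'),210,160,110,100,7,'pics/ag.png')
crop(read_camera('top'),300,110,110,90,7,'pics/ag2.png')"
```

```text
clock: 59.92
tcp_pos: [0.671, -0.1165, 0.2729]
ee_rot: [[0.999, -0.036, 0.004], [-0.036, -0.999, -0.002], [0.004, 0.002, -1.0]]
wrist_force: [-0.0, 0.5, 1.6]
opening: 0.0005
clock: 60.58
tcp_pos: [0.3849, -0.1047, 0.2678]
ee_rot: [[0.999, -0.037, -0.004], [-0.037, -0.999, 0.001], [-0.004, -0.001, -1.0]]
wrist_force: [0.5, 1.2, 0.8]
opening: 0.0002
shift [-4.4 12.4 17.8] turn -4.6 | tcp [ 0.3849 -0.1047  0.2678] yaw -92.1 F [0.5 1.2 0.8] op 0.0002 t 60.58 q6 1.05
```

View pics/ag.png

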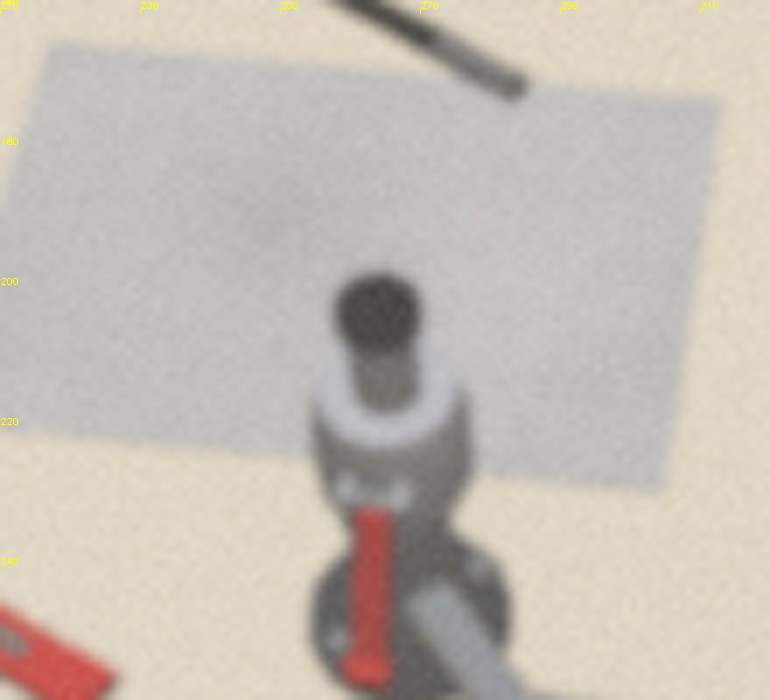

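View pics/ag2.png

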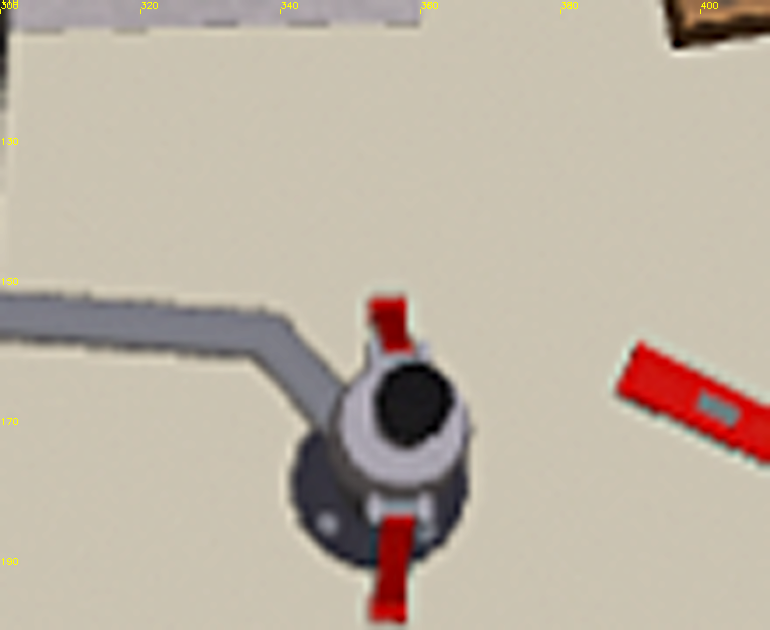

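Run:
```python
from fitc import *
t=lambda x,y:ct(x,y,(300,110),7); s=lambda x,y:ct(x,y,(210,160),7)
o=[(T,t(413,403),'rim'),(T,t(387,298),'far'),(S,s(377,312),'rim'),(S,s(366,685),'far'),(T,t(387,620),'near')]
p=fit(o,.092,(.6,-.115,-1,1.4,1.4))
fit([o[0],o[1],o[4]],.092,(.6,-.115,-1,1.4,1.4))
crop(T,165,70,150,115,5,'pics/ah.png')
cv2.imwrite('pics/ah2.png',T['color'][:,:,::-1]); cv2.imwrite('pics/ah3.png',S['color'][:,:,::-1])
```

```text
[ 0.5984 -0.1138 -1.9488  1.4187  1.3848]
[[ 0.2 -1.2]
 [ 0.2 -0.3]
 [ 0.5 -0.9]
 [ 0.2 -0.5]
 [ 0.1 -0. ]]
[ 0.5955 -0.1132 -1.6795  1.3855  1.4439]
[[ 0. -0.]
 [-0. -0.]
 [-0.  0.]]
```

View pics/ah2.png

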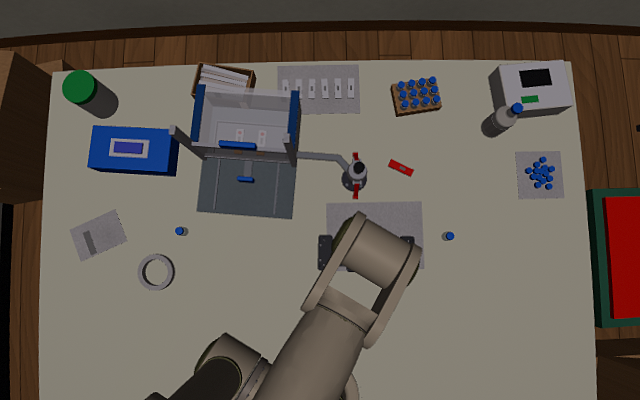

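View pics/ah3.png

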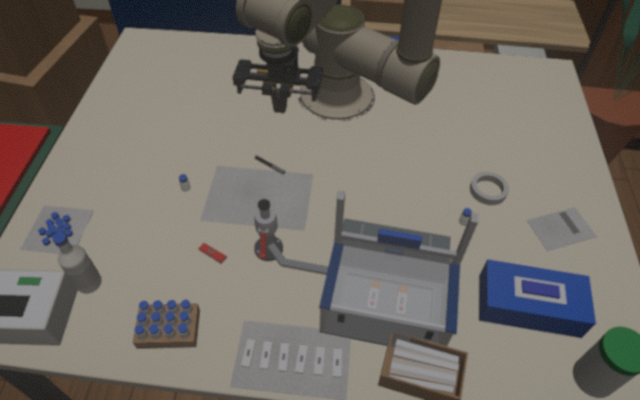

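Both arms read about the same angle, roughly 1.4 by a slightly biased fit. The coupling tilted during the near press, so I'll confirm that stop with a gentle press.

```bash
python3 -c "
from h import *
to(.515,-.111,.079,88.1)"
python3 -m pendant '[[-1,[40,1,0],0],[-1,[80,1,20],0],[-1,[115,1,50],0],[-1,[130,1,90],0],[-1,[130,1,130],0],[-1,[130,1,165],0],[-1,[130,1,188],0],[-1,[130,1,188],0]]'
python3 -m pendant '[[-1,[0,0,0],0],[-1,[0,0,0],0]]'
python3 -c "
from h import *
to(.541,-.112,.078,88.1)"
```

```text
shift [124.2   0.  189.4] turn -0.2 | tcp [ 0.3909 -0.1065  0.2684] yaw -92.1 F [-0.5  0.6  0.2] op 0.0001 t 60.78 q6 1.05
clock: 61.45
tcp_pos: [0.5185, -0.1106, 0.0746]
ee_rot: [[0.999, -0.035, -0.009], [-0.035, -0.999, 0.004], [-0.01, -0.004, -1.0]]
wrist_force: [-0.6, 0.1, -0.6]
opening: 0.0005
clock: 61.62
tcp_pos: [0.5215, -0.1123, 0.0816]
ee_rot: [[0.999, -0.036, 0.002], [-0.035, -0.999, -0.001], [0.002, 0.001, -1.0]]
wrist_force: [0.1, -0.1, 0.5]
opening: 0.0006
shift [19.4 -1.   3.7] turn -0.1 | tcp [ 0.5215 -0.1123  0.0816] yaw -92.0 F [ 0.1 -0.1  0.5] op 0.0006 t 61.62 q6 1.17
```

```bash
python3 -m pendant '[[-1,[5,0,2],0],[-1,[10,0,3],0],[-1,[15,0,3],0],[-1,[18,0,3],0],[-1,[19,0,3],0],[-1,[19,0,3],0]]'
python3 -m pendant '[[-1,[1,0,0],0],[-1,[2,0,0],0],[-1,[2,0,0],0]]'
python3 -m pendant '[[-1,[1,0,0],0],[-1,[1.5,0,0],0],[-1,[1.5,0,0],0]]'
```

```text
clock: 62.12
tcp_pos: [0.5394, -0.1126, 0.0773]
ee_rot: [[0.999, -0.036, -0.0], [-0.036, -0.999, 0.0], [-0.0, -0.0, -1.0]]
wrist_force: [-1.5, 0.6, 2.6]
opening: 0.0007
clock: 62.37
tcp_pos: [0.5403, -0.1123, 0.0768]
ee_rot: [[0.999, -0.036, -0.003], [-0.036, -0.999, 0.001], [-0.003, -0.001, -1.0]]
wrist_force: [-6.5, 0.8, 1.6]
opening: 0.0002
clock: 62.62
tcp_pos: [0.5409, -0.1122, 0.0765]
ee_rot: [[0.999, -0.036, -0.005], [-0.036, -0.999, 0.002], [-0.006, -0.001, -1.0]]
wrist_force: [-10.3, 0.9, 2.0]
opening: 0.0004
```

```bash
python3 -m pendant '[[-1,[-6,0,0],0],[-1,[-25,0,0],0],[-1,[-50,0,-10],0],[-1,[-90,0,-50],0],[-1,[-130,0,-90],0],[-1,[-160,0,-130],0],[-1,[-180,0,-170],0],[-1,[-180,0,-170],0]]'
python3 -m pendant '[[-1,[0,0,0],0],[-1,[0,0,0],0],[-1,[0,0,0],0]]'
python3 -c "
from h import *
crop(read_camera('top'),300,110,110,90,7,'pics/ai2.png')
crop(read_camera('top'),165,70,150,115,5,'pics/ai3.png')"
```

```text
clock: 63.28
tcp_pos: [0.3615, -0.106, 0.2489]
ee_rot: [[0.999, -0.036, 0.001], [-0.036, -0.999, -0.001], [0.001, 0.001, -1.0]]
wrist_force: [0.5, -0.3, 0.8]
opening: 0.0004
clock: 63.53
tcp_pos: [0.3629, -0.1063, 0.2467]
ee_rot: [[0.999, -0.036, 0.0], [-0.036, -0.999, 0.0], [0.0, -0.0, -1.0]]
wrist_force: [0.2, 0.6, -1.1]
opening: 0.0004
```

View pics/ai2.png

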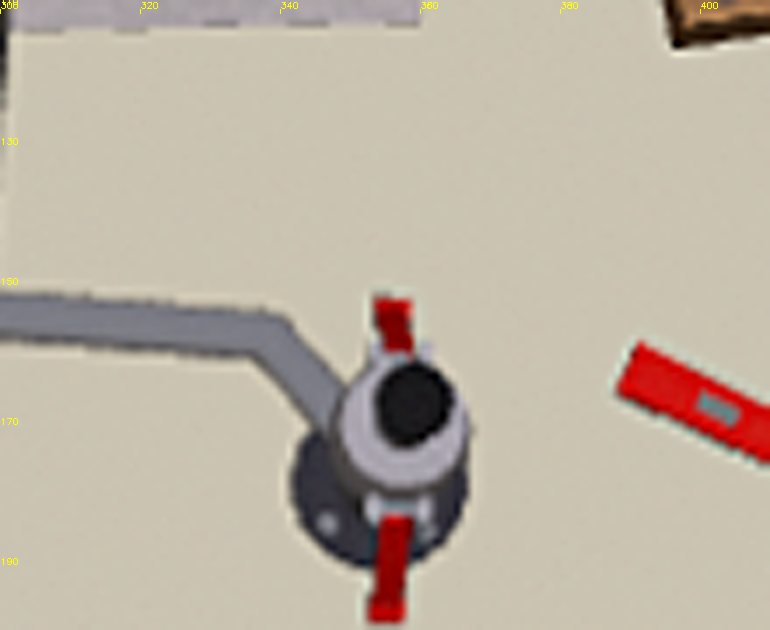

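View pics/ai3.png

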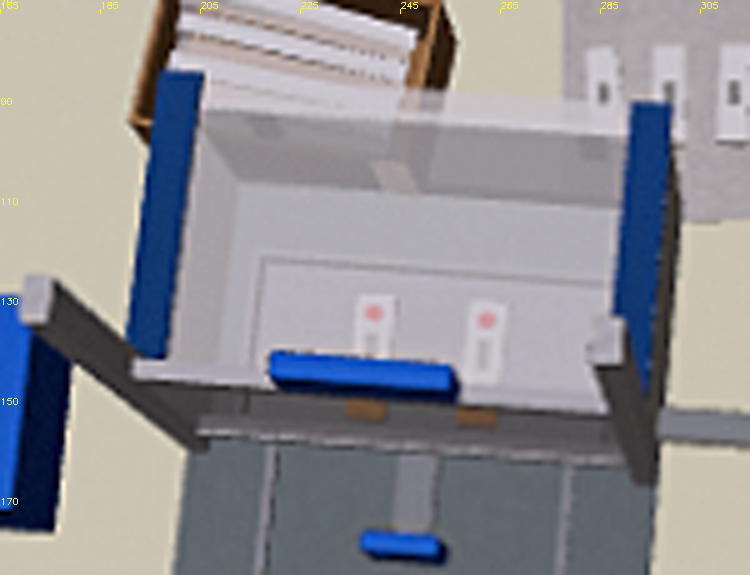

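Both arms are down and the sash is shut. As a last check of the seat height, I'll touch down on the coupling's top, which should be at z=0.180.

```bash
python3 -c "
from h import *
to(.598,-.1138,.21,88.1)"
python3 -m pendant '[[-1,[40,0,0],0],[-1,[80,0,0],0],[-1,[120,0,0],0],[-1,[160,0,0],0],[-1,[200,0,0],0],[-1,[235,-1,0],0],[-1,[235,-1,15],0],[-1,[235,-1,35],0]]'
python3 -m pendant '[[-1,[0,0,0],0],[-1,[0,0,0],0]]'
python3 -c "
from h import *
to(.598,-.1138,.180,88.1)"
```

```text
shift [235.3  -0.6  35.5] turn -0.1 | tcp [ 0.3629 -0.1061  0.2459] yaw -92.0 F [ 0.3  0.1 -0.3] op 0.0001 t 63.63 q6 1.01
clock: 64.3
tcp_pos: [0.5998, -0.1134, 0.2099]
ee_rot: [[0.999, -0.034, -0.0], [-0.034, -0.999, 0.0], [-0.0, -0.0, -1.0]]
wrist_force: [0.7, 0.3, 0.1]
opening: 0.0006
clock: 64.47
tcp_pos: [0.5974, -0.1133, 0.2103]
ee_rot: [[0.999, -0.036, -0.004], [-0.036, -0.999, 0.002], [-0.004, -0.001, -1.0]]
wrist_force: [-0.3, -0.8, 0.7]
opening: 0.0003
shift [ 0.7  0.5 30.3] turn -0.1 | tcp [ 0.5974 -0.1133  0.2103] yaw -92.0 F [-0.3 -0.8  0.7] op 0.0003 t 64.47 q6 1.23
```

```bash
python3 -m pendant '[[-1,[0,0,10],0],[-1,[0,0,18],0],[-1,[0,0,24],0],[-1,[0,0,27],0],[-1,[0,0,29],0],[-1,[0,0,31],0],[-1,[0,0,31],0]]'
python3 -m pendant '[[-1,[0,0,1],0],[-1,[0,0,2],0],[-1,[0,0,2],0]]'
python3 -m pendant '[[-1,[0,0,1],0],[-1,[0,0,2],0],[-1,[0,0,2],0]]'
```

```text
clock: 65.05
tcp_pos: [0.5977, -0.1137, 0.1811]
ee_rot: [[0.999, -0.036, -0.0], [-0.036, -0.999, 0.0], [-0.0, -0.0, -1.0]]
wrist_force: [-0.4, 0.1, -0.2]
opening: 0.0004
clock: 65.3
tcp_pos: [0.598, -0.1138, 0.1804]
ee_rot: [[0.999, -0.036, 0.002], [-0.036, -0.999, -0.001], [0.002, 0.001, -1.0]]
wrist_force: [-1.7, -0.2, 6.3]
opening: 0.0
clock: 65.55
tcp_pos: [0.5985, -0.1139, 0.1804]
ee_rot: [[0.999, -0.036, 0.004], [-0.036, -0.999, -0.002], [0.004, 0.002, -1.0]]
wrist_force: [-4.9, 1.9, 18.2]
opening: 0.0005
```

The top is at 0.1804 and stiff under load, so the coupling is fully home. I'll retract, take a last look and hand in.

```bash
python3 -m pendant '[[-1,[0,0,-10],0],[-1,[0,0,-40],0],[-1,[0,0,-75],0],[-1,[-40,0,-80],0],[-1,[-80,0,-80],0],[-1,[-120,0,-80],0],[-1,[-160,0,-80],0],[-1,[-200,0,-80],0]]'
python3 -m pendant '[[-1,[0,0,0],0],[-1,[0,0,0],0],[-1,[0,0,0],0]]'
python3 -c "
from h import *
cv2.imwrite('pics/fin.png',read_camera('top')['color'][:,:,::-1])"
```

```text
clock: 66.22
tcp_pos: [0.396, -0.1061, 0.2573]
ee_rot: [[0.999, -0.035, 0.0], [-0.035, -0.999, -0.0], [0.0, 0.0, -1.0]]
wrist_force: [0.8, -1.4, 0.8]
opening: -0.0
clock: 66.47
tcp_pos: [0.3986, -0.1069, 0.2579]
ee_rot: [[0.999, -0.036, 0.002], [-0.036, -0.999, -0.001], [0.002, 0.001, -1.0]]
wrist_force: [-0.1, -1.1, -1.2]
opening: 0.0003
```

View pics/fin.png

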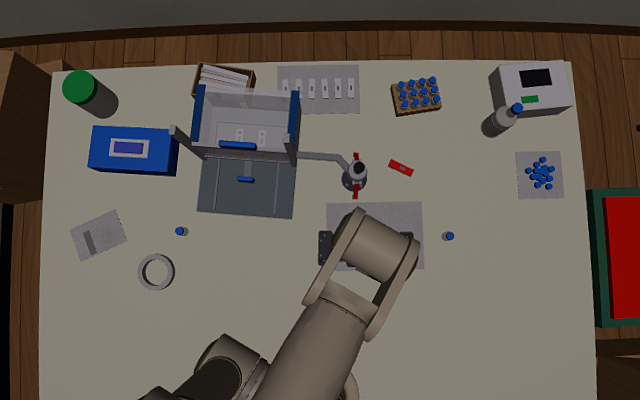

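The final top view shows both cassettes inside the chamber at about (238,133) and (262,135), and the sash shut. The coupling is at (356,172) with both arms down, and the vials are standing at (180,231) and (449,236).

```bash
python3 -c "
from bench import *
print(finish_job())"
```

```text
the job is handed in; nothing more can be done
None
```

I finished the job and handed it in at about 66 s, with the robot touching nothing; it gave no verdict.

**What I did**
- I raised the sash to its stop.
- I laid both used cassettes flat, side by side, in the tray. Only two were present.
- I pushed the tray in to its stop and lowered the sash shut.
- The coupling had been knocked about 2 cm, so I found it again before gripping it. I then pushed it home on the adaptor with both arms up.
- I swung the arm nearer the robot down, then the far one.

**What the last checks showed**
- **Sash:** it stopped firmly at the shut height, with the handle top at 0.197 m.
- **Tray:** it stopped at about 34 N, and its handle lined up with the fully-in position in the top image.
- **Coupling:** its top is at 0.1804 m against 0.180 m expected, and it stayed firm under 18 N.
- **Vials:** both are still standing.

**What went wrong or disagreed**
- **First cassette:** the fingers first closed on top of it, because the arm had not settled at its commanded height. I opened them and gripped it properly on the second try.
- **Coupling tilt:** pressing the near arm in tilted the coupling about 8°. I gripped the stem, straightened it and pressed it home again before the far arm.
- **Arm angles:** the image fit reads about 1.38–1.44 rad, short of 1.48. I put this down to which edge of the arm is visible. Both arms stopped stiffly at about 10 N, which I took as their stops.

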